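# Bore a batch of wooden drawer pulls in the clamping jig

## Task

Lay every wooden drawer pull on its feet in a lane of the boring jig, one to a lane, and swing the toggle clamp over centre onto them. Never with the clamp open, turn the key clockwise to the green start mark, hold it there for a second, let it spring back to run, and leave the pulls clamped for four seconds while the drills work. Then swing the clamp fully open again and stand all the pulls on their feet on the floor of the blue tray, leaving the other things on the bench alone.

Things in the scene. Friction and masses are not known exactly. Their poses are not given: they have to be found in the camera images.
- pull1: bridge-shaped wooden drawer pull (two or three of the four are present), 96 mm long (its x axis), 30 mm wide (y), 28 mm high (z up), 60 g: a solid bar 18 mm thick on two feet 22 mm long and 10 mm high at its ends; it stands on its feet. Origin: centre of its underside, level with the soles of its feet. The same either way round. Lies on the bench to the right.
- pull2: bridge-shaped wooden drawer pull (two or three of the four are present), 96 mm long (its x axis), 30 mm wide (y), 28 mm high (z up), 60 g: a solid bar 18 mm thick on two feet 22 mm long and 10 mm high at its ends; it stands on its feet. Origin: centre of its underside, level with the soles of its feet. The same either way round. Lies on the bench to the right.
- pull3: bridge-shaped wooden drawer pull (two or three of the four are present), 96 mm long (its x axis), 30 mm wide (y), 28 mm high (z up), 60 g: a solid bar 18 mm thick on two feet 22 mm long and 10 mm high at its ends; it stands on its feet. Origin: centre of its underside, level with the soles of its feet. The same either way round. Lies on the bench to the right.
- pull4: bridge-shaped wooden drawer pull (two or three of the four are present), 96 mm long (its x axis), 30 mm wide (y), 28 mm high (z up), 60 g: a solid bar 18 mm thick on two feet 22 mm long and 10 mm high at its ends; it stands on its feet. Origin: centre of its underside, level with the soles of its feet. The same either way round. Lies on the bench to the right.
- jig: grey boring jig fixed to the bench, 250 mm (its x) x 215 mm (its y, -78 to +138 mm from the origin), bed top 60 mm above the bench, drills inside come up through it. Origin: below the middle lane's centre, on the bench. Three lanes 64 mm apart along its x, each running along its y, walled by 8 mm high wooden fences. Clamp on its +y side.
- lane1 (a point): centre of the nearest (jig -x) lane of the jig, on the lane's floor (60 mm above the bench). The lane is open above, 36 mm wide (jig x) and 104 mm long (jig y), fences 8 mm high: a pull fits with its long axis along the jig's y, 3 mm to spare on each side
- lane2 (a point): centre of the middle lane of the jig, on the lane's floor (60 mm above the bench). The lane is open above, 36 mm wide (jig x) and 104 mm long (jig y), fences 8 mm high: a pull fits with its long axis along the jig's y, 3 mm to spare on each side
- lane3 (a point): centre of the farthest (jig +x) lane of the jig, on the lane's floor (60 mm above the bench). The lane is open above, 36 mm wide (jig x) and 104 mm long (jig y), fences 8 mm high: a pull fits with its long axis along the jig's y, 3 mm to spare on each side
- clamp (a joint): toggle clamp angle, rad: 0 = shut (arm level, its bar on the pulls, red handle upright), grows as it opens, 1.75 = fully open (arm upright, leaning 0.18 rad away from the lanes; handle level, out to jig +y). Over-centre by its own weight: below about 0.8 it falls shut, above it falls open, and stays (0.3 N m, about 3 N at bar or handle). Empty it shuts to -0.08. Starts open
- clamp_hinge (a point): the clamp's hinge point (does not move), 100 mm to jig +y of the middle lane's centre, 100 mm above the bench; the hinge axis runs along jig x
- clamp_bar (a point): centre of the clamp's pressure bar, 100 mm from the hinge along the arm; the bar is 156 mm long (along jig x), 18 mm wide along the arm and 22 mm thick across it; when open it stands upright and can be pushed over towards the lanes from its +y side, following its arc about the hinge
- clamp_handle (a point): point on the red handle's axis 115 mm from the hinge, square to the arm; handle 18 mm thick, its free end 130 mm from the hinge; when the clamp is shut it stands upright and can be pushed to jig +y, following its arc about the hinge; push near its end, so that the bar swinging up (to 110 mm above the hinge) passes under the gripper
- keybox: grey box with a yellow top plate, 80 x 80 mm, 70 mm high, fixed to the bench, key on top. Origin: centre of its underside
- key (a joint): angle of the key, rad: 0 = run (upright mark, white dot at box +x), grows clockwise seen from above; start = 1.05 (green dot), stop at 1.15. A spring of 0.12 N m per rad (0.02 N m at rest, 0.15 N m at start) turns it back to 0 when let go
- key_grip (a point): centre of the key's flat black bow, on its vertical axis, 94 mm above the bench; the bow is 32 mm long (along its x, which turns with the key), 8 mm thick (y), 26 mm tall (top at 106 mm, bottom 10 mm above the box)
- tray_in (a point): centre of the inner floor of the blue tray, 6 mm above the bench; inside 238 mm (tray x) x 148 mm (tray y), walls 6 mm thick, rim 45 mm above the bench; the tray is fixed
- jar: glass jar with a white lid, 64 mm across, 75 mm tall; a bystander, not to be disturbed. Origin: on its underside
- glue: white squeeze bottle with a red cap, 56 mm across, 140 mm tall; a bystander, not to be disturbed. Origin: on its underside
- mug: blue mug, 80 mm across, 90 mm tall; a bystander, not to be disturbed. Origin: on its underside
- offcut: dark wood offcut, about 130 x 35 x 30 mm, one end round; a bystander, not to be disturbed. Origin: on its underside
- screwdriver: screwdriver lying on the bench; a bystander, not to be disturbed. Origin: on its underside
- brush: small brush lying on the bench; a bystander, not to be disturbed. Origin: on its underside
Mind the look-alikes: they are no part of the job. Leave any turquoise look-alike of the pull4 alone.

How it is judged (in metres and radians):
On the way, in this order (a step that is already met when the one before it is completed fails the run):
1. every pull present lies on its feet in a lane of its own and the clamp is shut on them (((horizontal distance between pull1 and lane1 below 0.01 m and z of pull1 in the frame of lane1 below 0.005 m and angle between the x axis of pull1 and the y axis of jig, either way round below 0.2 rad and angle between pull1's own z axis and vertical below 0.12 rad) or (horizontal distance between pull1 and lane2 below 0.01 m and z of pull1 in the frame of lane2 below 0.005 m and angle between the x axis of pull1 and the y axis of jig, either way round below 0.2 rad and angle between pull1's own z axis and vertical below 0.12 rad) or (horizontal distance between pull1 and lane3 below 0.01 m and z of pull1 in the frame of lane3 below 0.005 m and angle between the x axis of pull1 and the y axis of jig, either way round below 0.2 rad and angle between pull1's own z axis and vertical below 0.12 rad)) and ((horizontal distance between pull2 and lane1 below 0.01 m and z of pull2 in the frame of lane1 below 0.005 m and angle between the x axis of pull2 and the y axis of jig, either way round below 0.2 rad and angle between pull2's own z axis and vertical below 0.12 rad) or (horizontal distance between pull2 and lane2 below 0.01 m and z of pull2 in the frame of lane2 below 0.005 m and angle between the x axis of pull2 and the y axis of jig, either way round below 0.2 rad and angle between pull2's own z axis and vertical below 0.12 rad) or (horizontal distance between pull2 and lane3 below 0.01 m and z of pull2 in the frame of lane3 below 0.005 m and angle between the x axis of pull2 and the y axis of jig, either way round below 0.2 rad and angle between pull2's own z axis and vertical below 0.12 rad)) and ((horizontal distance between pull3 and lane1 below 0.01 m and z of pull3 in the frame of lane1 below 0.005 m and angle between the x axis of pull3 and the y axis of jig, either way round below 0.2 rad and angle between pull3's own z axis and vertical below 0.12 rad) or (horizontal distance between pull3 and lane2 below 0.01 m and z of pull3 in the frame of lane2 below 0.005 m and angle between the x axis of pull3 and the y axis of jig, either way round below 0.2 rad and angle between pull3's own z axis and vertical below 0.12 rad) or (horizontal distance between pull3 and lane3 below 0.01 m and z of pull3 in the frame of lane3 below 0.005 m and angle between the x axis of pull3 and the y axis of jig, either way round below 0.2 rad and angle between pull3's own z axis and vertical below 0.12 rad)) and ((horizontal distance between pull4 and lane1 below 0.01 m and z of pull4 in the frame of lane1 below 0.005 m and angle between the x axis of pull4 and the y axis of jig, either way round below 0.2 rad and angle between pull4's own z axis and vertical below 0.12 rad) or (horizontal distance between pull4 and lane2 below 0.01 m and z of pull4 in the frame of lane2 below 0.005 m and angle between the x axis of pull4 and the y axis of jig, either way round below 0.2 rad and angle between pull4's own z axis and vertical below 0.12 rad) or (horizontal distance between pull4 and lane3 below 0.01 m and z of pull4 in the frame of lane3 below 0.005 m and angle between the x axis of pull4 and the y axis of jig, either way round below 0.2 rad and angle between pull4's own z axis and vertical below 0.12 rad)) and value of joint clamp below 0.06 rad), for 0.3 s.
2. the key is turned to start and held there, pulls in their lanes and clamp shut (all of step 1 and value of joint key above 0.9 rad), for 0.7 s.
3. the key has sprung back to run, untouched, and the clamp stays shut for the boring time (value of joint key below 0.12 rad and contact force between the fingers and key below 0.5 N and value of joint clamp below 0.06 rad), for 3.5 s.
4. the clamp is swung fully open (value of joint clamp above 1.6 rad), for 0.3 s.
At the end, for the whole second after the job is handed in: Every pull present stands on its feet (within 0.15 rad) at rest on the floor of the blue tray (within 6 mm of it, its centre within 115 x 72 mm of the tray's centre), the clamp is fully open (beyond 1.6 rad) and the key is back at run (within 0.12 rad) (x of pull1 in the frame of tray_in between -0.115 and 0.115 m and y of pull1 in the frame of tray_in between -0.072 and 0.072 m and z of each of pull1, pull2, pull3, pull4 in the frame of tray_in below 0.006 m and angle between each of pull1, pull2, pull3, pull4's own z axis and vertical below 0.15 rad and linear speed of each of pull1, pull2, pull3, pull4 below 0.02 m/s and x of pull2 in the frame of tray_in between -0.115 and 0.115 m and y of pull2 in the frame of tray_in between -0.072 and 0.072 m and x of pull3 in the frame of tray_in between -0.115 and 0.115 m and y of pull3 in the frame of tray_in between -0.072 and 0.072 m and x of pull4 in the frame of tray_in between -0.115 and 0.115 m and y of pull4 in the frame of tray_in between -0.072 and 0.072 m and value of joint clamp above 1.6 rad and value of joint key below 0.12 rad); the robot touches nothing.
It fails at once if the key is turned towards start while the clamp is not shut (value of joint key above 0.5 rad and value of joint clamp above 0.3 rad).
It fails at once if a bystander (jar, glue bottle, mug, offcut, screwdriver or brush) is shoved more than 60 mm (distance of any of jar, glue, mug, offcut, screwdriver, brush from where it was at the start of the episode above 0.06 m).
It fails at once if the jar, glue bottle or mug is tipped over (angle between any of jar, glue, mug's own z axis and vertical above 0.6 rad).
Of pull1, pull2, pull3, pull4 only 2 to 3 are there at a start; the rules pass over those that are not, and their reading is None.
At some moment in a run one of pull1, pull2, pull3, pull4 may be knocked a few centimetres aside while the robot is not near it.
It also fails if it takes over 210 s, if anything falls off the work surface, if the arm or the gripper's body presses on something with over 40 N, if the wrist force passes 120 N, or if a joint passes its speed limit or range.

## Robot

A 6-joint arm with a two-finger parallel gripper is mounted at the origin on the work surface. World frame = base frame: x ahead of the robot, y to its left, z up, the work surface at z = 0. Lengths are in mm, angles in degrees, forces in N, time in s.
With the tool pointing down it reaches from about 350 to 850 mm from the base axis. Payload 8.1 kg.
Tool frame: the origin (TCP) lies midway between the tips of the shut fingers; the grasp point (between the pads) lies hold_point_z behind it (hold_point_z is the distance from the TCP to the grasp point, in mm); z points along the fingers, x is the direction in which the jaws open and shut, and the axes are right-handed (so a half turn about z gives the same grasp; the last joint's range is limited). The gripper opens to 85 mm and grips with 20 to 120 N. Pads are 22 mm wide; open, the fingers measure 114 mm over their backs; the gripper's body (76 mm by 85 mm) begins 54 mm behind the grasp point. The pads swing forward as they close: fully open they stand 13 mm farther back than shut.
Start: joints at [-78.461, 7.471, 85.268, -0, 87.261, -4.893], TCP at [169.751, -575.491, 231.292] pointing down, gripper open.
Joint ranges: [-169.43, 169.43], [-51.17, 129.36], [1.28, 143.12], [-76.62, 256.62], [0, 156.53], [-152.29, 152.29]. Speed limits (degrees/s): [136.94, 136.94, 159.86, 180, 180, 180].

## Interface

Orientations are given as [roll, pitch, yaw] about the fixed x, y, z axes, in that order (R = Rz(yaw) Ry(pitch) Rx(roll)).
In Python, from bench import * gives the robot as it stands.
- The arm moves only by the shell command python3 -m pendant 'ROWS' [OPENING] [FORCE]. ROWS is JSON, a list that holds one entry, the list of rows, each a list of 4 numbers: the shift along the tool's x, y, z normalised to -1 to 1, where 1 is 0.02 m, then the turn about the tool's z normalised to -1 to 1, where 1 is 0.08 rad. A call has exactly 10 rows; each row shifts and turns the pose as measured when the row begins, along the tool's axes as they then stand; what a row does not reach is not made up. A row lasts 1/12 s, in which the tool goes at most 41.7 mm and 7.16 degrees, less where a joint would pass 70% of its speed; a pose out of reach is approached as far as the arm can. A call with a number of a shift or a turn outside -1 to 1 is refused whole. A call with a gripper value outside its range is refused whole. OPENING is the gripper's target within -1 to 1 (fully open at 1, half-way at 0, shut at -1), set as the call begins (- or left out, the last holds). The fingers move at their own pace and stop on an object; FORCE is the grip in N (left out, the last holds). Time passes only in rows, so rows that do not move let the fingers close, or fill a call up. It gives the time, the measured TCP pose, the force and the opening at its end, in the units of the state.
- sense(): the state, without advancing time (a new reading comes with each control period).
- snapshot(name): name is "scene" or "side" or "wrist"; returns the picture (400x640x3 uint8, red, green, blue); there is no depth.
- calibration(name): a dict with "mtx" (3x3 intrinsics, pixels), "world_to_cam" (4x4, takes a point from world to camera coordinates); the wrist camera has in their place "hand_eye" (4x4, takes a point from camera to tool coordinates, whose origin is the TCP and whose axes are the tool frame's). Camera axes: x right, y down, z forward; pixel columns grow to the right and rows downward; lengths in mm; the calibration is good to about 2 mm. The wrist camera is an equidistant fisheye: a pixel r from the principal point sees the ray r / f radians off the axis. A picture is of the moment at which its call begins: read the wrist's pose just before it. calibration takes no time and is no camera call.
- hand_in(): hands the job in, once; it reports no verdict.
The state is a dict: "time": time; "joint_pos": joint angles; "qd": joint speeds; "joint_efforts": joint torques, N m; "tool_pos": TCP position; "tcp_rot": TCP orientation; "ft_force": force on the tool from outside, world axes, zero at the start; "wrist_torque": the same for the moment, N m; "finger_gap": finger opening in mm.
Only numpy, scipy, OpenCV 4.12 (cv2) and the standard library are available. Lean on these libraries where they do the work, as an engineer would, in place of code of your own. Each camera call takes 0.05 s, during which the arm holds its last target.

## Working session

There is one attempt and no reset: what is moved stays moved. The work goes in short steps, Python scripts to look and compute and a shell command to move; the robot and the scene stay as the last step left them, time stands still between calls to the robot, and variables do not carry over. Pictures are saved under pics/ and viewed, and the job is handed in when it is done.

```bash
ls -la; mkdir -p pics
cat > h.py <<'E'
import numpy as np, cv2
from bench import *
from scipy.spatial.transform import Rotation as R
def save(n,im): cv2.imwrite('pics/'+n+'.png',im[:,:,::-1])
def ray(cam,px):
    c=calibration(cam); K=np.array(c['mtx']); T=np.array(c['world_to_cam'])
    d=np.linalg.inv(K)@np.array([px[0],px[1],1.]); Rm=T[:3,:3]
    return -Rm.T@T[:3,3], Rm.T@d
def onz(cam,px,z):
    o,d=ray(cam,px); return o+d*(z-o[2])/d[2]
def proj(cam,p):
    c=calibration(cam); K=np.array(c['mtx']); T=np.array(c['world_to_cam'])
    q=T[:3,:3]@np.array(p,float)+T[:3,3]; u=K@q; return u[:2]/u[2]
E
python3 - <<'E'
from h import *
s=sense(); print(s)
for n in ['scene','side','wrist']:
    save(n+'0',snapshot(n)); print(n,calibration(n))
E
```

```text
total 12
drwxr-xr-x  3 agent agent 4096 Dec  6 11:00 .
drwxr-xr-x 23 root  root  4096 Dec  6 11:00 ..
drwxr-xr-x  2 agent agent 4096 Dec  6 11:00 pics
{'time': 0.0, 'joint_pos': array([-7.84598631e+01,  7.51390228e+00,  8.53303047e+01, -1.51066044e-03,
        8.72628534e+01, -4.89164415e+00]), 'qd': array([ 0.04189857, -0.03075924,  0.07757227,  0.10223317,  0.06102474,
        0.00353777]), 'joint_efforts': array([ 4.78547823e-03, -5.69397533e+01, -5.00542295e+01,  8.47995739e-05,
        1.50554627e-02, -2.27523003e-05]), 'tool_pos': array([ 169.63723312, -574.93173082,  230.24719222]), 'tcp_rot': array([-1.79992374e+02,  1.06799070e-01, -7.35681382e+01]), 'ft_force': array([ 0.43568068, -0.01536164, -0.5600457 ]), 'wrist_torque': array([-1.94719242e-03,  1.26994390e-02,  8.38880170e-05]), 'finger_gap': 85.24697962520592}
scene {'mtx': array([[456.59470494,   0.        , 321.23396313],
       [  0.        , 456.59470494, 197.8033194 ],
       [  0.        ,   0.        ,   1.        ]]), 'world_to_cam': array([[-4.75297756e-02,  9.98786145e-01,  1.29289098e-02,
         6.96715219
[... 612 characters left out ...]
+02],
       [ 5.48973879e-01,  6.45210763e-01, -5.31348052e-01,
         1.33126635e+03],
       [ 0.00000000e+00,  0.00000000e+00,  0.00000000e+00,
         1.00000000e+00]])}
wrist {'mtx': array([[309.70691629,   0.        , 315.91144176],
       [  0.        , 309.70691629, 203.01475422],
       [  0.        ,   0.        ,   1.        ]]), 'hand_eye': array([[ 9.99997680e-01,  1.56161461e-03,  1.48342932e-03,
         3.44893092e-01],
       [-1.94516302e-03,  9.50528572e-01,  3.10631052e-01,
        -7.87916158e+01],
       [-9.24955962e-04, -3.10633217e-01,  9.50529405e-01,
        -1.41416023e+02],
       [ 0.00000000e+00,  0.00000000e+00,  0.00000000e+00,
         1.00000000e+00]])}
```

View pics/scene0.png

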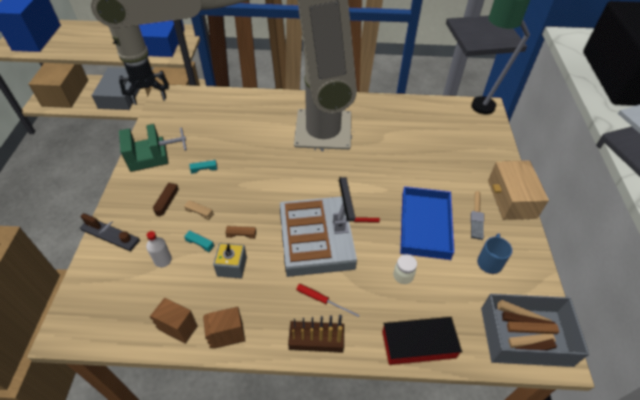

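View pics/side0.png

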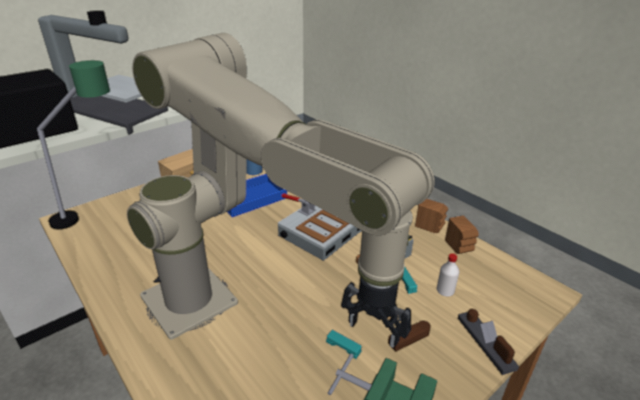

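View pics/wrist0.png

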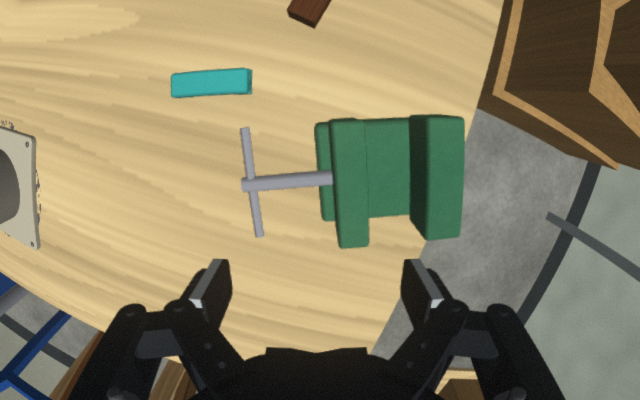

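```bash
python3 -c "
import bench; print([n for n in dir(bench) if n[0]!='_']); print(getattr(bench,'hold_point_z',None))"
```

```text
['PlanningError', 'calibration', 'hand_in', 'hold_point_z', 'sense', 'snapshot']
18.700000000000003
```

Run:
```python
import cv2,numpy as np
from h import *
im=cv2.imread('pics/scene0.png')
cv2.imwrite('pics/c1.png',cv2.resize(im[150:280,130:260],None,fx=4.5,fy=4.5,interpolation=cv2.INTER_CUBIC))
cv2.imwrite('pics/c2.png',cv2.resize(im[165:285,270:465],None,fx=4,fy=4,interpolation=cv2.INTER_CUBIC))
for n,p,z in [('light',(198,208),25),('brown',(240,231),25),('turq1',(203,166),25),('turq2',(199,240),25),('keytop',(230,256),70),('tray',(427,222),6),('jig',(315,235),60),('glue',(158,250),50)]:
    print(n,onz('scene',p,z).round())
```

```text
light [ 440. -395.   25.]
brown [ 525. -242.   25.]
turq1 [ 249. -420.   25.]
turq2 [ 567. -364.   25.]
keytop [ 648. -246.   70.]
tray [440. 365.   6.]
jig [552.  -1.  60.]
glue [ 627. -471.   50.]
```

View pics/c1.png

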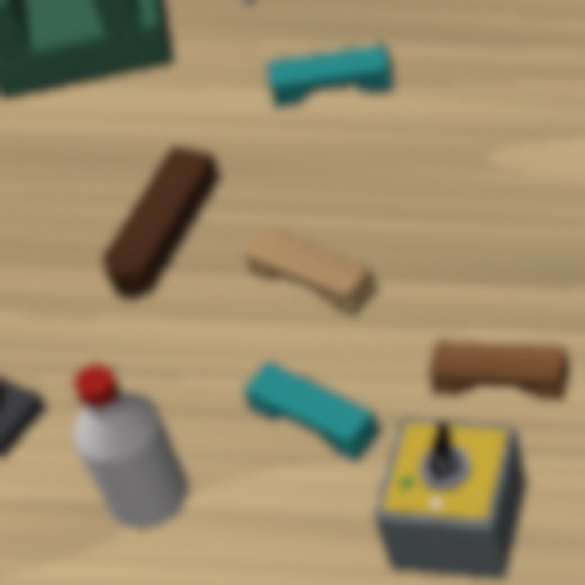

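View pics/c2.png

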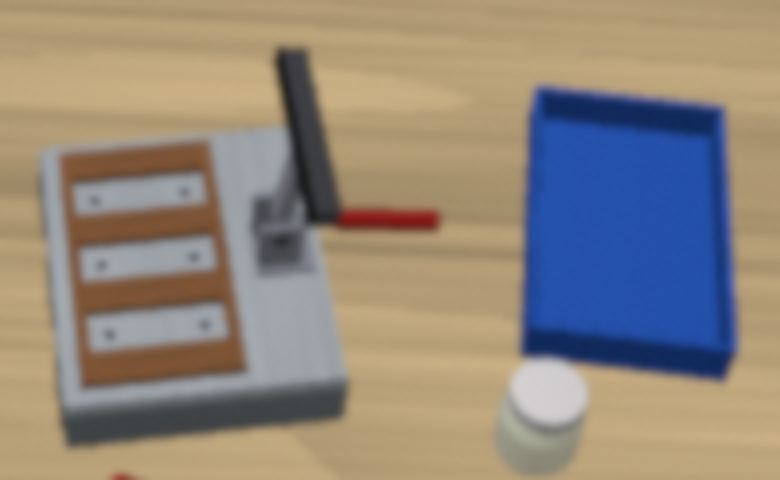

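```bash
cat >> h.py <<'E'
def toolR(s=None):
    s=s or sense(); return R.from_euler('xyz',s['tcp_rot'],degrees=True).as_matrix()
def need(x,y,z,yaw=None):
    s=sense(); M=toolR(s); d=M.T@(np.array([x,y,z])-s['tool_pos'])
    u=d/20; t=0
    if yaw is not None:
        dy=(yaw-s['tcp_rot'][2]+180)%360-180
        t=-np.radians(dy)/0.08
    print('total units',u.round(2),'turn',round(t,2),'| pos',s['tool_pos'].round(1),'yaw',s['tcp_rot'][2].round(2),'F',s['ft_force'].round(1),'gap',round(s['finger_gap'],1),'t',round(s['time'],1))
def wray(px,s):
    c=calibration('wrist'); K=np.array(c['mtx']); H=np.array(c['hand_eye'])
    v=np.array([px[0]-K[0,2],px[1]-K[1,2]]); r=np.hypot(*v); th=r/K[0,0]
    d=np.array([np.sin(th)*v[0]/max(r,1e-9),np.sin(th)*v[1]/max(r,1e-9),np.cos(th)])
    M=toolR(s)
    return M@H[:3,3]+s['tool_pos'], M@H[:3,:3]@d
def wonz(px,z,s):
    o,d=wray(px,s); return o+d*(z-o[2])/d[2]
def wproj(p,s):
    c=calibration('wrist'); K=np.array(c['mtx']); H=np.array(c['hand_eye']); M=toolR(s)
    q=M.T@(np.array(p,float)-s['tool_pos']); q=H[:3,:3].T@(q-H[:3,3])
    rr=np.hypot(q[0],q[1]); th=np.arctan2(rr,q[2]); return np.array([K[0,2],K[1,2]])+K[0,0]*th*q[:2]/max(rr,1e-9)
E
python3 -c "
from h import *
need(400,-330,300,-40)"
```

```text
total units [ -8.5  -14.51  -3.46] turn -7.32 | pos [ 169.7 -575.1  230.5] yaw -73.57 F [-0.7 -0.2  1.1] gap 85.4 t 0.1
```

```bash
python3 -m pendant '[[[-0.4,-0.8,-0.35,0],[-0.6,-1,-0.4,0],[-0.6,-1,-0.4,0],[-0.6,-1,-0.4,0],[-0.6,-1,-0.4,0],[-0.6,-1,-0.4,0],[-0.6,-1,-0.4,0],[-0.6,-1,-0.4,0],[-0.6,-1,-0.4,0],[-0.6,-1,-0.4,0]]]'
python3 -c "
from h import *
need(400,-330,300,-40)"
```

```text
time: 0.98
tool_pos: [326.3, -401.6, 305.6]
tcp_rot: [179.9, 0.8, -74.0]
ft_force: [-0.2, 0.9, 0.4]
finger_gap: 85.6
total units [-2.43 -4.53  0.31] turn -7.42 | pos [ 326.3 -401.6  305.6] yaw -74.03 F [-0.2  0.9  0.4] gap 85.6 t 1.0
```

```bash
python3 -m pendant '[[[-0.6,-0.9,0,0],[-0.6,-0.9,0,0],[-0.6,-0.9,0.1,0],[-0.4,-0.9,0.1,0],[-0.2,-0.7,0,-0.5],[0,0,0,-1],[0,0,0,-1],[0,0,0,-1],[0,0,0,-1],[0,0,0,-1]]]'
python3 - <<'E'
from h import *
s=sense();save('w1',snapshot('wrist'));need(400,-330,300,-40)
E
```

```text
time: 1.82
tool_pos: [402.5, -322.3, 302.4]
tcp_rot: [-179.7, 0.8, -47.4]
ft_force: [-0.5, -0.3, -0.2]
finger_gap: 85.4
total units [0.2  0.36 0.11] turn -1.55 | pos [ 402.5 -322.2  302.3] yaw -47.08 F [ 0.1 -0.  -0.5] gap 85.3 t 1.9
```

View pics/w1.png

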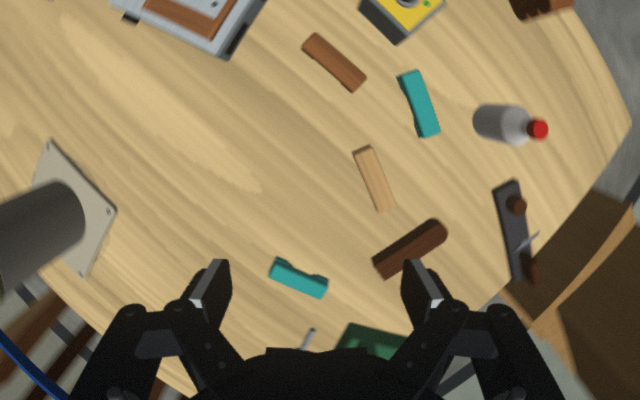

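The wrist view has two wooden pulls: a brown one at (334,62) and a light one at (374,178). It also has two turquoise look-alikes at (419,103) and (299,277), and the dark offcut at (409,249). Next I'll check for a third pull the arm was hiding and measure these two.

```bash
python3 - <<'E'
from h import *
im=snapshot('scene');save('s1',im)
cv2.imwrite('pics/s1c.png',cv2.resize(im[60:300,60:330][:,:,::-1],None,fx=2.4,fy=2.4,interpolation=cv2.INTER_CUBIC))
E
python3 -c "
import cv2;im=cv2.imread('pics/w1.png');cv2.imwrite('pics/w1c.png',cv2.resize(im[20:220,280:460],None,fx=3,fy=3))"
```

```text
(no output)
```

View pics/s1c.png

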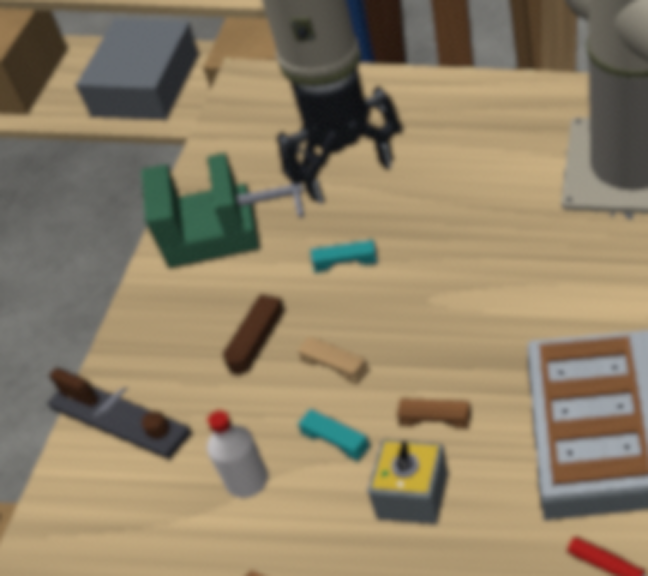

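View pics/w1c.png

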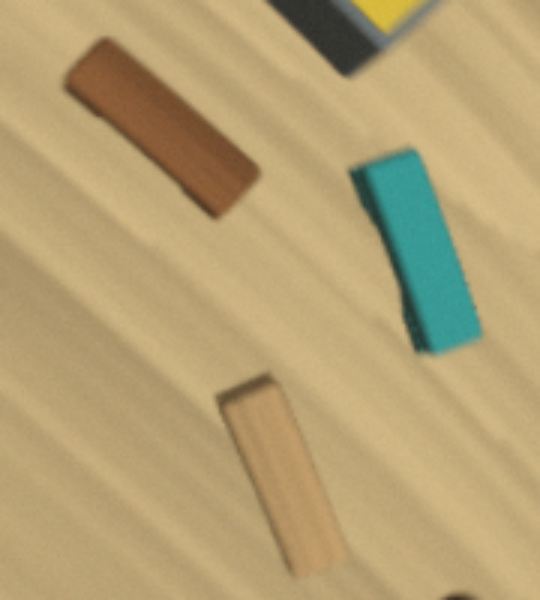

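Run:
```python
from h import *
s=sense()
def W(c): return wonz((280+c[0]/3,20+c[1]/3),28,s)
for n,C in [('light',[(222,403),(274,385),(345,556),(298,576)]),('brown',[(104,38),(260,172),(218,218),(70,82)])]:
    P=np.array([W(c) for c in C]);print(n,P.round(1)[:,:2].tolist(),'mean',P.mean(0).round(1),'edges',[np.linalg.norm(P[i]-P[i-1]).round(1) for i in range(4)])
# segmentation
im=snapshot('scene'); hsv=cv2.cvtColor(im,cv2.COLOR_RGB2HSV)
for p in [(198,208),(240,231),(205,190)]: print(p,hsv[p[1],p[0]])
```

```text
light [[445.5, -348.6], [467.9, -360.1], [434.0, -443.6], [411.2, -433.9]] mean [ 439.7 -396.5   28. ] edges [np.float64(91.9), np.float64(25.2), np.float64(90.2), np.float64(24.8)]
brown [[531.4, -197.3], [533.3, -288.8], [505.0, -289.7], [506.3, -200.2]] mean [ 519. -244.   28.] edges [np.float64(25.4), np.float64(91.6), np.float64(28.4), np.float64(89.5)]
(198, 208) [ 17 106 173]
(240, 231) [ 13 148 117]
(205, 190) [ 19  87 172]
```

```bash
python3 -m pendant '[[[0,0,0,-1],[0,0,0,-1],[0,0,0,-1],[0,0,0,-1],[0,0,0,-0.9],[0,0,0,-0.4],[0,0,0,0],[0,0,0,0],[0,0,0,0],[0,0,0,0]]]'
python3 - <<'E'
from h import *
need(440,-396.5,150,-22)
E
```

```text
time: 2.8
tool_pos: [401.6, -322.6, 301.5]
tcp_rot: [-179.4, 0.7, -24.3]
ft_force: [-0.7, -0.4, 0.6]
finger_gap: 85.1
total units [3.36 2.66 7.5 ] turn -0.49 | pos [ 401.6 -322.6  301.5] yaw -24.27 F [-0.7 -0.4  0.6] gap 85.1 t 2.8
```

```bash
python3 -m pendant '[[[0.4,0.3,0.6,-0.1],[0.4,0.3,0.9,-0.1],[0.4,0.3,0.9,-0.1],[0.4,0.3,0.9,-0.1],[0.4,0.3,0.9,-0.1],[0.4,0.3,0.9,0],[0.4,0.3,0.9,0],[0.3,0.3,0.8,0],[0.2,0.2,0.5,0],[0,0,0.2,0]]]'
python3 - <<'E'
from h import *
s=sense();save('w2',snapshot('wrist'));need(440,-396.5,150,-22);print(s['tcp_rot'])
E
```

```text
time: 3.63
tool_pos: [444.7, -398.8, 147.7]
tcp_rot: [-179.5, 0.2, -22.7]
ft_force: [-0.2, 0.3, -0.5]
finger_gap: 85.3
total units [-0.23  0.01 -0.14] turn -0.15 | pos [ 444.3 -398.1  147.1] yaw -22.67 F [-1.1  0.8 -1.9] gap 85.3 t 3.7
[-179.50169197    0.2408457   -22.68359845]
```

View pics/w2.png

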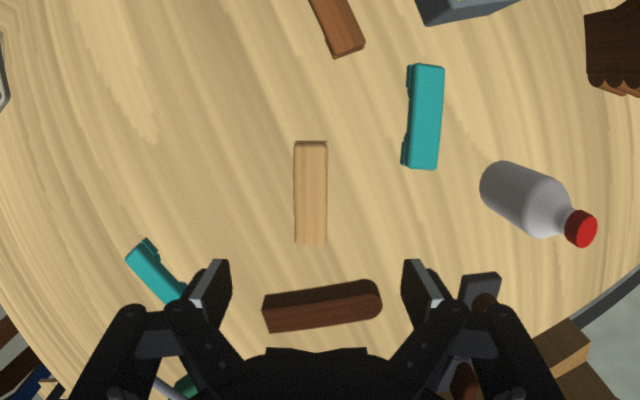

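Run:
```python
from h import *
s=sense()
C=[(295,149),(327,148),(326,244),(297,245)]
P=np.array([wonz(c,28,s) for c in C]);print(P.round(1),P.mean(0).round(1),[np.linalg.norm(P[i]-P[i-1]).round(1) for i in range(4)])
a=(P[0]+P[1])/2-(P[2]+P[3])/2;print('axis',np.degrees(np.arctan2(a[1],a[0])))
m=P.mean(0);need(m[0],m[1],35,-22)
C=[(265,300),(375,290),(382,305),(268,332)]
print(np.array([wonz(c,30,s) for c in C]).round(0))
```

```text
[[ 443.5 -351.6   28. ]
 [ 468.9 -361.2   28. ]
 [ 434.8 -443.3   28. ]
 [ 409.4 -433.9   28. ]] [ 439.2 -397.5   28. ] [np.float64(89.1), np.float64(27.1), np.float64(88.8), np.float64(27.0)]
axis 67.47042156906227
total units [-0.22  0.12  5.61] turn -0.15 | pos [ 444.3 -398.1  147.1] yaw -22.67 F [-1.1  0.8 -1.9] gap 85.3 t 3.7
[[ 354. -478.   30.]
 [ 461. -510.   30.]
 [ 463. -531.   30.]
 [ 336. -519.   30.]]
```

```bash
python3 -m pendant '[[[-0.1,0.1,0.6,0],[-0.1,0,0.9,0],[0,0,0.9,0],[0,0,0.9,0],[0,0,0.8,0],[0,0,0.6,0],[0,0,0.3,0],[0,0,0,0],[0,0,0,0],[0,0,0,0]]]'
python3 - <<'E'
from h import *
need(439.2,-397.5,7,-22.5)
E
```

```text
time: 4.52
tool_pos: [441.6, -399.2, 49.2]
tcp_rot: [-179.7, -0.3, -22.8]
ft_force: [-0.5, -0.4, 0.6]
finger_gap: 85.5
total units [-0.15 -0.02  2.11] turn -0.06 | pos [ 441.6 -399.2   49.2] yaw -22.76 F [-0.5 -0.4  0.6] gap 85.5 t 4.5
```

```bash
python3 -m pendant '[[[-0.1,0,0.6,0],[-0.05,0,0.6,0],[0,0,0.5,0],[0,0,0.3,0],[0,0,0.1,0],[0,0,0,0],[0,0,0,0],[0,0,0,0],[0,0,0,0],[0,0,0,0]]]'
python3 - <<'E'
from h import *
need(439.2,-397.5,7,-22.5)
E
```

```text
time: 5.35
tool_pos: [440.4, -399.5, 5.5]
tcp_rot: [-179.9, -0.5, -22.8]
ft_force: [-0.3, -1.2, -0.9]
finger_gap: 85.2
total units [-0.09 -0.07 -0.07] turn -0.06 | pos [ 440.4 -399.5    5.5] yaw -22.76 F [-0.3 -1.2 -0.9] gap 85.2 t 5.3
```

```bash
python3 -m pendant '[[[-0.05,0,-0.1,0],[0,0,0,0],[0,0,0,0],[0,0,0,0],[0,0,0,0],[0,0,0,0],[0,0,0,0],[0,0,0,0],[0,0,0,0],[0,0,0,0]]]' -1 40
python3 - <<'E'
from h import *
need(439.2,-397.5,7,-22.5); save('w3',snapshot('wrist'))
E
```

```text
time: 6.18
tool_pos: [440.3, -400.1, 9.6]
tcp_rot: [-179.9, -0.7, -22.8]
ft_force: [0.0, 0.4, 1.6]
finger_gap: 29.1
total units [-0.1  -0.1   0.13] turn -0.06 | pos [ 440.3 -400.1    9.6] yaw -22.76 F [0.  0.4 1.6] gap 29.1 t 6.2
```

View pics/w3.png

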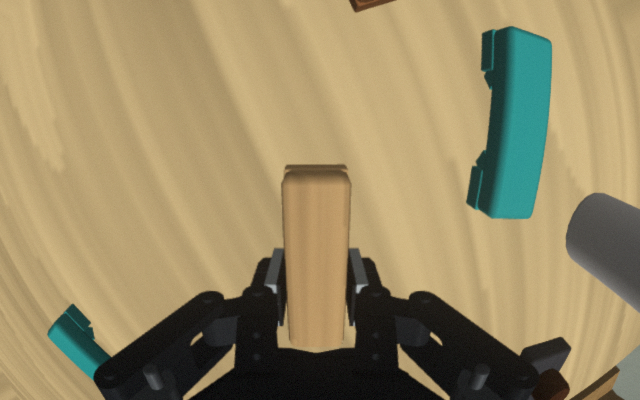

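```bash
python3 -m pendant '[[[0,0,-0.3,0],[0,0,-0.6,0],[0,0,-0.9,0],[0,0,-0.9,0],[0,0,-0.9,0],[0,0,-0.9,0],[0,0,-0.9,0],[0,0,-0.9,0],[0,0,-0.9,0],[0,0,-0.6,0]]]'
python3 - <<'E'
from h import *
for c in [(72,186),(203,172),(207,204),(80,216),(78,246),(212,235),(87,315),(224,305)]:
    print(c,onz('scene',(270+c[0]/4,165+c[1]/4),60).round(0))
need(540,0,190,0)
E
```

```text
time: 7.07
tool_pos: [436.5, -397.4, 176.8]
tcp_rot: [-179.8, -0.4, -22.8]
ft_force: [0.0, -0.8, 0.9]
finger_gap: 28.8
(72, 186) [465. -92.  60.]
(203, 172) [445.  12.  60.]
(207, 204) [477.  17.  60.]
(80, 216) [495. -83.  60.]
(78, 246) [524. -82.  60.]
(212, 235) [507.  22.  60.]
(87, 315) [588. -69.  60.]
(224, 305) [573.  34.  60.]
total units [ -2.91 -20.33  -0.61] turn -4.96 | pos [ 436.5 -397.4  176.8] yaw -22.75 F [ 0.  -0.8  0.9] gap 28.8 t 7.1
```

```bash
python3 -m pendant '[[[-0.2,-0.8,-0.2,-0.6],[-0.2,-1,-0.2,-0.6],[-0.2,-1,-0.1,-0.6],[-0.2,-1,-0.1,-0.6],[-0.1,-1,0,-0.7],[-0.1,-1,0,-0.7],[0,-1,0,-0.8],[0,-1,0,-0.8],[0,-1,0,-0.8],[0,-1,0,-0.6]]]'
python3 - <<'E'
from h import *
need(485,-130,200,11)
E
```

```text
time: 7.9
tool_pos: [448.5, -198.4, 202.3]
tcp_rot: [179.1, -1.1, 9.5]
ft_force: [0.2, 1.2, 0.5]
finger_gap: 28.9
total units [ 2.36 -3.08  0.11] turn -0.33 | pos [ 448.5 -198.4  202.3] yaw 9.47 F [0.2 1.2 0.5] gap 28.9 t 7.9
```

```bash
python3 -m pendant '[[[0.5,-0.5,0,-0.1],[0.5,-0.6,0,-0.1],[0.5,-0.6,0,0],[0.5,-0.6,0,0],[0.3,-0.5,0,0],[0.1,-0.2,0,0],[0,0,0,0],[0,0,0,0],[0,0,0,0],[0,0,0,0]]]'
python3 - <<'E'
from h import *
s=sense();save('w4',snapshot('wrist'));need(485,-130,200,11);print(s['tcp_rot'],s['tool_pos'])
E
```

```text
time: 8.73
tool_pos: [484.9, -124.2, 207.9]
tcp_rot: [179.0, -1.2, 10.9]
ft_force: [-0.5, -0.3, -0.4]
finger_gap: 29.3
total units [-0.06  0.27  0.4 ] turn -0.03 | pos [ 484.9 -124.3  207.9] yaw 10.87 F [-0.1 -0.2 -1. ] gap 29.2 t 8.8
[178.97704097  -1.24856352  10.88610767] [ 484.88196282 -124.24403401  207.91875335]
```

View pics/w4.png

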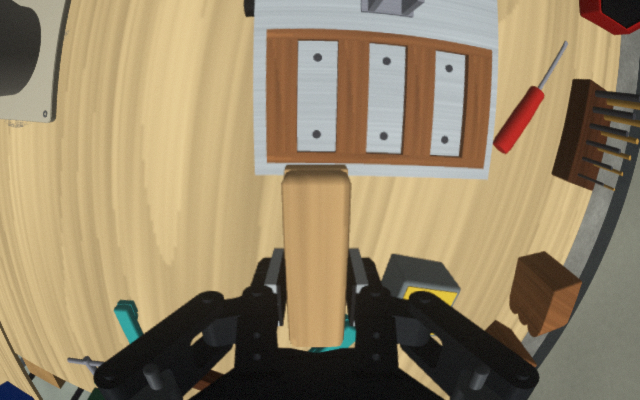

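Run:
```python
from h import *
s=sense()
im=cv2.imread('pics/w4.png');cv2.imwrite('pics/w4c.png',cv2.resize(im[20:180,245:505],None,fx=3,fy=3))
def f(C,z):
    P=np.array([wonz(c,z,s) for c in C]);print(P.round(1).tolist(),P.mean(0).round(1),[np.linalg.norm(P[i]-P[i-1]).round(1) for i in range(len(C))])
f([(298,40),(336,40),(336,152),(298,149)],60)
for a,b in [((317.5,57.5),(316,134)),((386.5,61),(384,136)),((449,69),(445,140))]:
    P=np.array([wonz(c,60,s) for c in (a,b)]);d=P[0]-P[1];print(P.mean(0).round(1),np.linalg.norm(d).round(1),np.degrees(np.arctan2(d[1],d[0])).round(1))
```

```text
[[445.2, 8.3, 60.0], [478.9, 15.1, 60.0], [499.7, -88.4, 60.0], [464.1, -92.3, 60.0]] [472.  -39.3  60. ] [np.float64(102.4), np.float64(34.4), np.float64(105.6), np.float64(35.8)]
[471.8 -40.   60. ] 71.5 99.9
[535.  -28.7  60. ] 71.7 100.4
[598.1 -18.   60. ] 71.4 100.4
```

View pics/w4c.png

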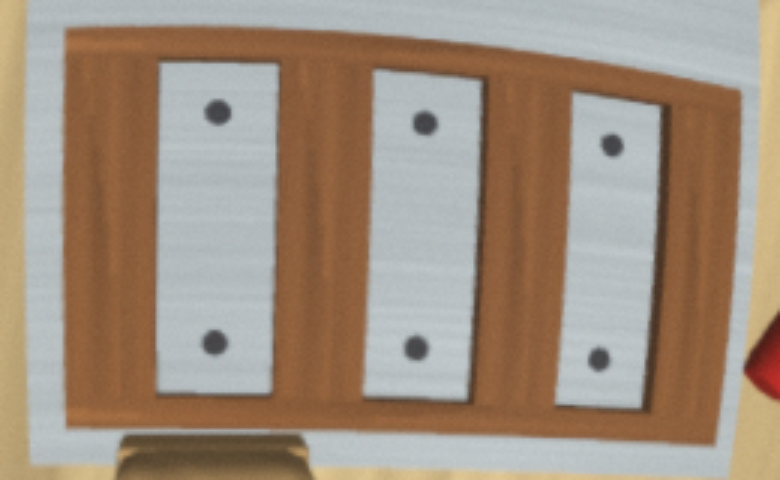

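Run:
```python
from h import *
s=sense(); M=toolR(s)
for cy in (0,-2,-4):
  for t in [(-15,cy-48,-18.4),(15,cy-48,-18.4),(-15,cy-48,9.6),(15,cy-48,9.6)]:
    print(cy,t,wproj(M@np.array(t)+s['tool_pos'],s).round(0))
print('tilt vec',M[:,2])
need(472.2,-42,120,10.2)
```

```text
0 (-15, -48, -18.4) [281. 182.]
0 (15, -48, -18.4) [354. 182.]
0 (-15, -48, 9.6) [287. 168.]
0 (15, -48, 9.6) [348. 168.]
-2 (-15, -50, -18.4) [281. 177.]
-2 (15, -50, -18.4) [355. 178.]
-2 (-15, -50, 9.6) [287. 164.]
-2 (15, -50, 9.6) [348. 164.]
-4 (-15, -52, -18.4) [281. 173.]
-4 (15, -52, -18.4) [355. 173.]
-4 (-15, -52, 9.6) [287. 160.]
-4 (15, -52, 9.6) [348. 161.]
tilt vec [ 0.02474857 -0.01346448 -0.99960303]
total units [ 0.06 -4.24  4.32] turn 0.15 | pos [ 484.9 -124.3  207.9] yaw 10.87 F [-0.1 -0.2 -1. ] gap 29.2 t 8.8
```

```bash
python3 -m pendant '[[[0,-0.3,0,0.1],[0,-0.6,0.3,0],[0,-0.7,0.6,0],[0,-0.7,0.7,0],[0,-0.7,0.7,0],[0,-0.6,0.7,0],[0,-0.4,0.6,0],[0,-0.2,0.3,0],[0,0,0.1,0],[0,0,0,0]]]'
python3 - <<'E'
from h import *
s=sense();save('w5',snapshot('wrist'));need(472.2,-42,95,10.2);print(s['tcp_rot'])
E
```

```text
time: 9.62
tool_pos: [468.1, -36.2, 120.3]
tcp_rot: [179.0, -1.2, 10.1]
ft_force: [0.5, 0.2, -0.4]
finger_gap: 29.4
total units [0.12 0.29 1.29] turn -0.04 | pos [468.3 -36.4 120.7] yaw 10.04 F [ 0.1  0.1 -0.7] gap 28.8 t 9.7
[179.03098046  -1.21344633  10.0513275 ]
```

View pics/w5.png

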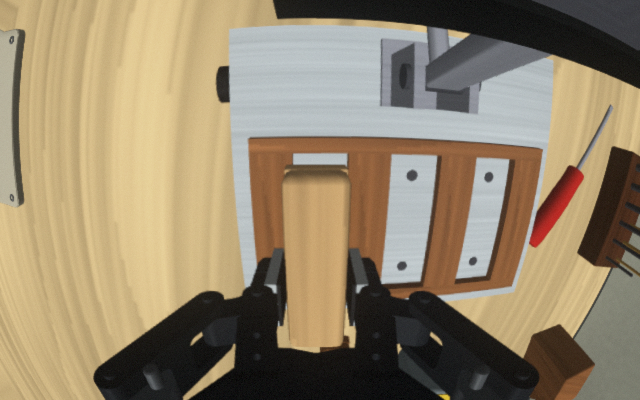

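Run:
```python
from h import *
s=sense()
for c in [(294,153),(347,153)]: print(wonz(c,60,s).round(1))
for a,b in [((412,175),(402,266)),((489,177),(473,261))]:
    P=np.array([wonz(c,60,s) for c in (a,b)]);d=P[0]-P[1];print(P.mean(0).round(1),np.linalg.norm(d).round(1),np.degrees(np.arctan2(d[1],d[0])).round(1))
need(472.2,-42,80,10.2)
```

```text
[446.5   7.4  60. ]
[480.8  13.4  60. ]
[535.3 -28.4  60. ] 72.3 100.3
[598.3 -17.2  60. ] 71.9 100.1
total units [0.1  0.28 2.04] turn -0.04 | pos [468.3 -36.4 120.7] yaw 10.04 F [ 0.1  0.1 -0.7] gap 28.8 t 9.7
```

```bash
python3 -m pendant '[[[0.05,0.1,0.2,0],[0.05,0.1,0.3,0],[0.05,0.1,0.4,0],[0,0,0.4,0],[0,0,0.2,0],[0,0,0.1,0],[0,0,0,0],[0,0,0,0],[0,0,0,0],[0,0,0,0]]]'
python3 - <<'E'
from h import *
need(472.2,-42,71,10.2)
E
```

```text
time: 10.5
tool_pos: [475.8, -45.5, 87.9]
tcp_rot: [178.9, -1.4, 9.8]
ft_force: [-0.2, 0.1, -0.6]
finger_gap: 29.1
total units [-0.17 -0.22  0.84] turn -0.08 | pos [475.8 -45.5  87.9] yaw 9.83 F [-0.2  0.1 -0.6] gap 29.1 t 10.5
```

```bash
python3 -m pendant '[[[-0.1,-0.1,0,0],[-0.05,-0.1,0,-0.1],[0,0,0,0],[0,0,0,0],[0,0,0,0],[0,0,0,0],[0,0,0,0],[0,0,0,0],[0,0,0,0],[0,0,0,0]]]'
python3 - <<'E'
from h import *
need(472.2,-42,71,10.2)
E
```

```text
time: 11.33
tool_pos: [472.6, -41.5, 89.2]
tcp_rot: [178.9, -1.6, 10.4]
ft_force: [-0.0, -0.2, -1.2]
finger_gap: 29.2
total units [-0.05  0.    0.91] turn 0.04 | pos [472.6 -41.5  89.2] yaw 10.38 F [-0.  -0.2 -1.2] gap 29.2 t 11.3
```

```bash
python3 -m pendant '[[[0,0,0.2,0],[0,0,0.3,0],[0,0,0.2,0],[0,0,0.1,0],[0,0,0,0],[0,0,0,0]  ,[0,0,0,0],[0,0,0,0],[0,0,0,0],[0,0,0,0]]]'
python3 - <<'E'
from h import *
need(472.2,-42,69.6,10.2);save('w6',snapshot('wrist'))
E
```

```text
time: 12.17
tool_pos: [472.9, -41.8, 71.0]
tcp_rot: [178.9, -1.5, 10.4]
ft_force: [1.1, -0.6, -0.6]
finger_gap: 29.3
total units [-0.04  0.    0.07] turn 0.04 | pos [472.9 -41.8  71. ] yaw 10.37 F [ 1.1 -0.6 -0.6] gap 29.3 t 12.2
```

View pics/w6.png

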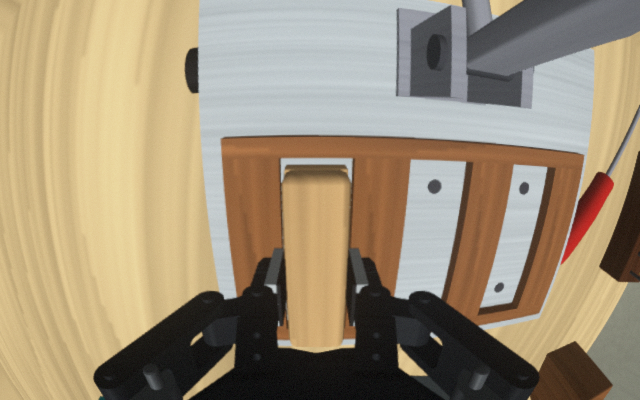

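```bash
python3 -m pendant '[[[0,0,0,0],[0,0,0,0],[0,0,0,0],[0,0,0,0],[0,0,-0.1,0],[0,0,-0.2,0],[0,0,-0.4,0],[0,0,-0.6,0],[0,0,-0.6,0],[0,0,-0.6,0]]]' 0.15
python3 -m pendant '[[[0,0.3,-0.6,0],[0,0.6,-0.6,0],[0,0.8,-0.6,0],[0,0.8,-0.4,0],[0,0.8,0,0],[0,0.8,0,0],[0,0.6,0,0],[0,0.3,0,0],[0,0,0,0],[0,0,0,0]]]' 1
python3 - <<'E'
from h import *
s=sense();save('w7',snapshot('wrist'));need(519,-244,150,0);print(s['tcp_rot'])
E
```

```text
time: 13.05
tool_pos: [469.5, -40.7, 122.4]
tcp_rot: [179.0, -1.3, 10.4]
ft_force: [0.5, 0.3, 0.1]
finger_gap: 49.1
time: 13.88
tool_pos: [490.1, -142.8, 182.9]
tcp_rot: [178.7, -1.9, 10.5]
ft_force: [-0.1, 0.4, -0.3]
finger_gap: 85.2
total units [0.44 5.21 1.78] turn 2.29 | pos [ 490.  -142.5  182.8] yaw 10.5 F [-0.7  0.8 -0.1] gap 85.0 t 13.9
[178.65421358  -1.94180254  10.48298356]
```

View pics/w7.png

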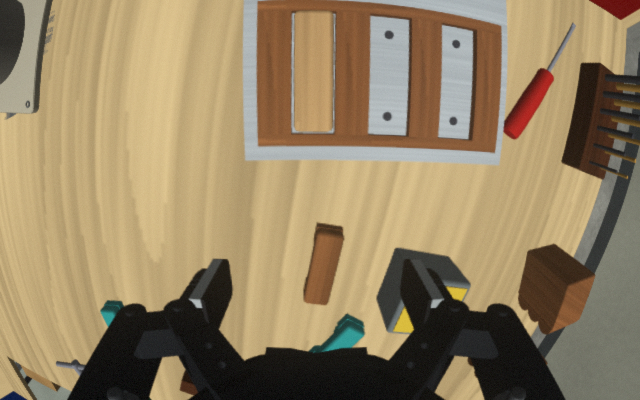

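The light pull sits flush in lane 1 (293–335, 12–133). Next is the brown pull at (323,265).

```bash
python3 -m pendant '[[[0,0.4,0,0.3],[0,0.7,0,0.4],[0,0.8,0,0.4],[0,0.8,0.1,0.4],[0,0.8,0.2,0.4],[0,0.7,0.3,0.3],[0,0.4,0.3,0],[0,0.2,0.2,0],[0,0,0.1,0],[0,0,0,0]]]'
python3 - <<'E'
from h import *
s=sense();save('w8',snapshot('wrist'));need(519,-244,150,0);print(s['tcp_rot'])
E
```

```text
time: 14.77
tool_pos: [499.1, -244.1, 156.9]
tcp_rot: [179.2, -2.0, -0.4]
ft_force: [0.8, 0.2, -0.0]
finger_gap: 85.2
total units [ 0.98 -0.01  0.39] turn -0.09 | pos [ 499.1 -243.9  157.1] yaw -0.43 F [-0.2  0.2  0.6] gap 85.2 t 14.8
[179.15915751  -1.99900458  -0.44459579]
```

View pics/w8.png

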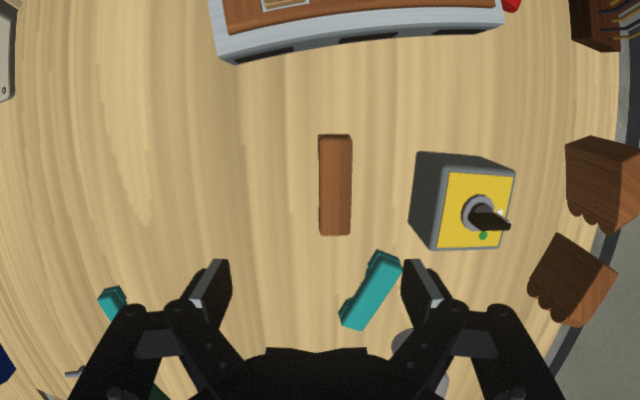

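Run:
```python
from h import *
s=sense()
C=[(319.5,140),(351,140),(350,235),(320.5,235)]
P=np.array([wonz(c,28,s) for c in C]);print(P.round(1).tolist(),P.mean(0).round(1),[np.linalg.norm(P[i]-P[i-1]).round(1) for i in range(4)])
a=(P[0]+P[1])/2-(P[2]+P[3])/2;print('axis',np.degrees(np.arctan2(a[1],a[0])))
m=P.mean(0);need(m[0],m[1],50,0)
print('turq',[wonz(c,28,s).round(0) for c in [(373,250),(402,262)]])
C=[(447,172),(515,178),(501,247),(440,249)];P=np.array([wonz(c,70,s) for c in C]);print('box top',P.round(0),P.mean(0))
print('box base',[wonz(c,0,s).round(0) for c in [(418,153),(410,212)]])
```

```text
[[506.4, -197.4, 28.0], [534.1, -197.4, 28.0], [535.7, -288.6, 28.0], [507.2, -287.9, 28.0]] [ 520.8 -242.8   28. ] [np.float64(90.5), np.float64(27.7), np.float64(91.2), np.float64(28.5)]
axis 90.74975580844803
total units [ 0.9  -0.14  5.39] turn -0.09 | pos [ 499.1 -243.9  157.1] yaw -0.43 F [-0.2  0.2  0.6] gap 85.2 t 14.8
turq [array([ 560., -306.,   28.]), array([ 592., -322.,   28.])]
box top [[ 608. -216.   70.]
 [ 682. -220.   70.]
 [ 681. -289.   70.]
 [ 612. -286.   70.]] [ 645.7022227  -252.92691536   70.        ]
box base [array([ 608., -213.,    0.]), array([ 605., -277.,    0.])]
```

```bash
python3 -m pendant '[[[0.2,0,0.4,0],[0.3,0,0.7,0],[0.2,-0.1,0.8,0],[0.1,0,0.8,0],[0,0,0.8,0],[0,0,0.7,0],[0,0,0.5,0],[0,0,0.2,0],[0,0,0,0],[0,0,0,0]]]'
python3 - <<'E'
from h import *
need(520.8,-242.8,8,0.5)
E
```

```text
time: 15.65
tool_pos: [524.0, -238.0, 55.9]
tcp_rot: [179.1, -2.3, 0.1]
ft_force: [0.7, -0.2, -0.4]
finger_gap: 85.2
total units [-0.26  0.2   2.39] turn -0.1 | pos [ 524.  -238.    55.9] yaw 0.06 F [ 0.7 -0.2 -0.4] gap 85.2 t 15.7
```

```bash
python3 -m pendant '[[[-0.1,0.1,0.4,-0.1],[-0.1,0.1,0.5,0],[-0.05,0,0.5,0],[0,0,0.4,0],[0,0,0.3,0],[0,0,0.1,0],[0,0,0,0],[0,0,0,0],[0,0,0,0],[0,0,0,0]]]'
python3 - <<'E'
from h import *
need(520.8,-242.8,8,0.5);print(sense()['tcp_rot'])
E
```

```text
time: 16.48
tool_pos: [522.1, -244.5, 9.7]
tcp_rot: [178.9, -2.5, 0.5]
ft_force: [0.2, -0.8, 0.3]
finger_gap: 85.7
total units [-0.07 -0.09  0.08] turn 0.01 | pos [ 522.1 -244.5    9.7] yaw 0.55 F [ 0.2 -0.8  0.3] gap 85.7 t 16.5
[178.94041023  -2.50201344   0.54555433]
```

```bash
python3 -m pendant '[[[-0.05,-0.1,0.15,0],[0,0,0,0],[0,0,0,0],[0,0,0,0],[0,0,0,0],[0,0,0,0],[0,0,0,0],[0,0,0,0],[0,0,0,0],[0,0,0,0]]]' -1 40
python3 - <<'E'
from h import *
need(520.8,-242.8,8,0.5);print(sense()['tcp_rot']);save('w9',snapshot('wrist'))
E
```

```text
time: 17.32
tool_pos: [522.4, -242.9, 8.4]
tcp_rot: [178.8, -2.7, 0.6]
ft_force: [0.8, 0.6, -0.9]
finger_gap: 29.3
total units [-0.08 -0.01  0.01] turn 0.02 | pos [ 522.4 -242.9    8.4] yaw 0.57 F [ 0.8  0.6 -0.9] gap 29.3 t 17.3
[178.8489168  -2.658735    0.5711364]
```

View pics/w9.png

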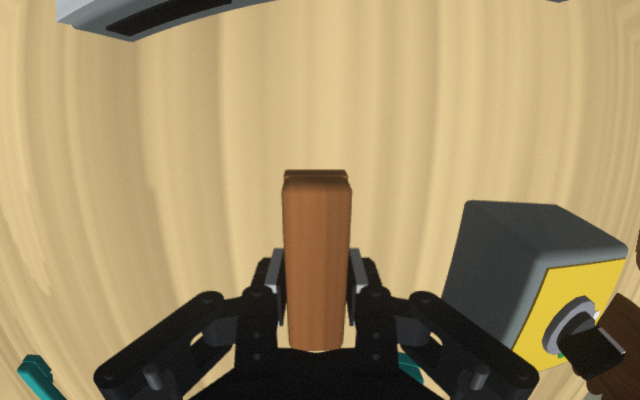

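```bash
python3 -m pendant '[[[0,0,-0.3,0],[0,0,-0.6,0],[0,0,-0.8,0],[0,0,-0.8,0],[0,0,-0.8,0],[0,-0.2,-0.8,0],[0,-0.5,-0.8,-0.2],[0,-0.8,-0.8,-0.3],[0.2,-0.8,-0.5,-0.4],[0.2,-0.8,-0.3,-0.4]]]'
python3 - <<'E'
from h import *
need(598,-18,130,10.2);print(sense()['tcp_rot'])
E
```

```text
time: 18.2
tool_pos: [519.9, -178.4, 150.2]
tcp_rot: [178.5, -2.5, 6.4]
ft_force: [0.7, 0.1, 0.4]
finger_gap: 29.4
total units [ 4.73 -7.56  1.03] turn -0.82 | pos [ 519.9 -178.4  150.2] yaw 6.43 F [0.7 0.1 0.4] gap 29.4 t 18.2
[178.52343048  -2.53937388   6.43414853]
```

```bash
python3 -m pendant '[[[0.3,-0.5,0,-0.2],[0.5,-0.8,0,-0.2],[0.6,-0.9,0,-0.2],[0.6,-1,0,-0.1],[0.6,-1,0,-0.1],[0.6,-1,0.1,0],[0.6,-0.9,0.2,0],[0.4,-0.5,0.3,0],[0.1,-0.2,0.2,0],[0,0,0.1,0]]]'
python3 - <<'E'
from h import *
s=sense();need(598,-18,110,10.2);print(s['tcp_rot']);save('w10',snapshot('wrist'))
E
```

```text
time: 19.03
tool_pos: [590.6, -22.0, 140.8]
tcp_rot: [178.0, -3.1, 10.4]
ft_force: [0.2, 0.2, -1.3]
finger_gap: 29.5
total units [ 0.32 -0.19  1.55] turn 0.05 | pos [590.6 -22.  140.8] yaw 10.42 F [ 0.2  0.2 -1.3] gap 29.5 t 19.0
[177.98700919  -3.06981618  10.42225736]
```

View pics/w10.png

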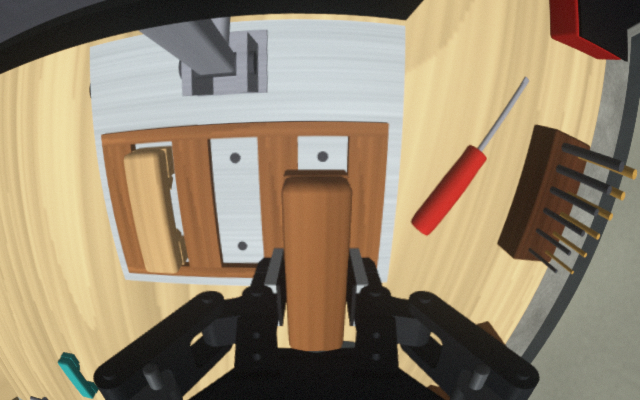

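Run:
```python
from h import *
s=sense();print(toolR(s)[:,2].round(3))
P=np.array([wonz(c,60,s) for c in ((235,157),(242,245))]);d=P[0]-P[1];print(P.mean(0).round(1),np.linalg.norm(d).round(1),np.degrees(np.arctan2(d[1],d[0])).round(1))
print([wonz(c,60,s).round(1) for c in ((298,136),(348,136),(322,156))])
need(597.5,-17.5,90,10.2)
```

```text
[ 0.058 -0.025 -0.998]
[534.7 -28.   60. ] 71.4 100.0
[array([571.2,  29.3,  60. ]), array([606.3,  35.7,  60. ]), array([590.7,  18. ,  60. ])]
total units [ 0.27 -0.27  2.52] turn 0.04 | pos [590.2 -22.6 140.3] yaw 10.4 F [-0.9  0.9 -1.3] gap 29.3 t 19.1
```

```bash
python3 -m pendant '[[[0.05,-0.1,0.3,0],[0.1,-0.1,0.5,0],[0.05,0,0.5,0],[0,0,0.5,0],[0,0,0.4,0],[0,0,0.1,0],[0,0,0,0],[0,0,0,0],[0,0,0,0],[0,0,0,0]]]'
python3 - <<'E'
from h import *
s=sense();need(597,-17.5,72,10.2);print(s['tcp_rot'])
E
```

```text
time: 19.92
tool_pos: [594.0, -24.2, 87.4]
tcp_rot: [178.0, -2.8, 10.1]
ft_force: [0.4, -0.5, -0.9]
finger_gap: 29.4
total units [ 0.17 -0.33  0.77] turn -0.03 | pos [594.  -24.2  87.4] yaw 10.06 F [ 0.4 -0.5 -0.9] gap 29.4 t 19.9
[177.9778176   -2.76450054  10.06068678]
```

```bash
python3 -m pendant '[[[0.1,-0.1,0,0],[0.05,-0.1,0,0],[0,-0.1,0,0],[0,0,0,0],[0,0,0,0],[0,0,0,0],[0,0,0,0],[0,0,0,0],[0,0,0,0],[0,0,0,0]]]'
python3 - <<'E'
from h import *
s=sense();need(597,-17.5,72,10.2);print(s['tcp_rot'])
E
```

```text
time: 20.75
tool_pos: [597.8, -16.7, 90.0]
tcp_rot: [177.9, -3.0, 10.1]
ft_force: [-0.2, -0.0, -0.8]
finger_gap: 29.0
total units [-0.09 -0.    0.9 ] turn -0.02 | pos [597.8 -16.7  90. ] yaw 10.11 F [-0.2 -0.  -0.8] gap 29.0 t 20.8
[177.91230991  -3.00023549  10.11172955]
```

```bash
python3 -m pendant '[[[-0.1,0,0.2,0],[0,0,0.3,0],[0,0,0.2,0],[0,0,0.1,0],[0,0,0,0],[0,0,0,0],[0,0,0,0],[0,0,0,0],[0,0,0,0],[0,0,0,0]]]'
python3 - <<'E'
from h import *
s=sense();need(597,-17.5,70,10.2);print(s['tcp_rot']);save('w11',snapshot('wrist'))
E
```

```text
time: 21.58
tool_pos: [596.4, -17.8, 71.6]
tcp_rot: [177.9, -3.0, 10.1]
ft_force: [0.1, -1.0, -1.2]
finger_gap: 29.2
total units [ 0.03 -0.01  0.08] turn -0.02 | pos [596.4 -17.8  71.6] yaw 10.09 F [ 0.1 -1.  -1.2] gap 29.2 t 21.6
[177.92406552  -2.96346956  10.09445266]
```

View pics/w11.png

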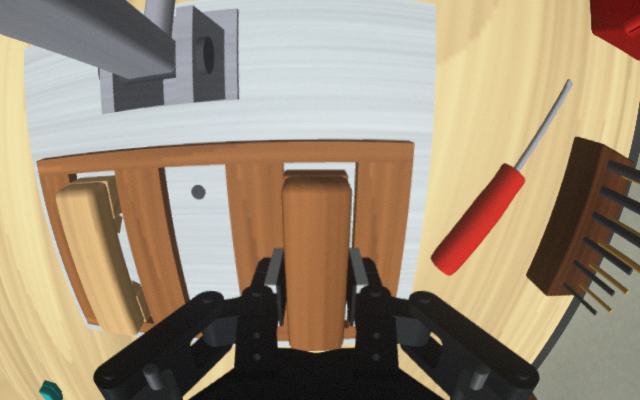

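```bash
python3 -m pendant '[[[0,0,0.15,0],[0,0,0.05,0],[0,0,0,0],[0,0,0,0],[0,0,0,0],[0,0,0,0],[0,0,0,0],[0,0,0,0],[0,0,0,0],[0,0,0,0]]]' 
python3 -m pendant '[[[0,0,0,0],[0,0,0,0],[0,0,0,0],[0,0,0,0],[0,0,-0.1,0],[0,0,-0.2,0],[0,0,-0.4,0],[0,0,-0.6,0],[0,0,-0.6,0],[0,0,-0.6,0]]]' 0.15
python3 -m pendant '[[[0,0.3,-0.6,0],[0,0.6,-0.6,0],[0,0.8,-0.6,0],[0,0.8,-0.6,0],[0,0.8,-0.6,0],[0,0.8,-0.6,0],[0,0.6,-0.3,0],[0,0.3,0,0],[0,0,0,0],[0,0,0,0]]]'
python3 - <<'E'
from h import *
s=sense();save('w12',snapshot('wrist'));print(s['tcp_rot'],s['joint_pos'].round(1))
E
```

```text
time: 22.47
tool_pos: [597.4, -17.9, 69.0]
tcp_rot: [177.9, -3.0, 10.1]
ft_force: [-1.1, 0.5, 0.1]
finger_gap: 29.2
time: 23.3
tool_pos: [592.1, -16.3, 119.8]
tcp_rot: [178.0, -2.7, 10.1]
ft_force: [0.8, 1.9, 0.2]
finger_gap: 49.3
time: 24.13
tool_pos: [609.8, -119.7, 223.8]
tcp_rot: [177.5, -3.8, 10.2]
ft_force: [-0.3, 0.1, -0.4]
finger_gap: 49.0
[177.53477251  -3.76103673  10.20477614] [-15.5   6.7  87.   -0.6  81.8 -25.5]
```

View pics/w12.png

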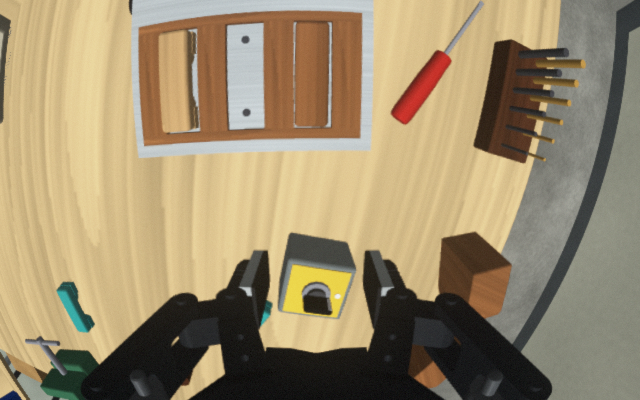

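Both pulls are in their lanes, light at (180,82) and brown at (312,75). Next is the clamp: I'll use closed fingers and go over the bar to its +y side.

```bash
cat >> h.py <<'E'
O=np.array([535.,-28.4]);ya=np.radians(10.2);ex=np.array([np.cos(ya),np.sin(ya)]);ey=np.array([-np.sin(ya),np.cos(ya)])
def j2w(x,y,z): p=O+x*ex+y*ey; return np.array([p[0],p[1],z])
def needj(x,y,z,yaw=10.2):
    s=sense();d=s['tool_pos'][:2]-O;print('jig now',round(d@ex,1),round(d@ey,1),'tcp_rot',s['tcp_rot'].round(1))
    need(*j2w(x,y,z),yaw)
E
python3 -c "
from h import *
needj(55,185,270)"
```

```text
jig now 57.3 -102.8 tcp_rot [177.5  -3.7  10.2]
total units [  0.04 -14.28  -2.95] turn 0.01 | pos [ 609.6 -119.5  223.4] yaw 10.22 F [ 0.4 -0.3 -0.5] gap 49.5 t 24.2
```

```bash
python3 -m pendant '[[[0,0,-0.3,0],[0,0,-0.6,0],[0,-0.2,-0.8,0],[0,-0.4,-0.8,0],[0,-0.6,-0.5,0],[0,-0.8,-0.2,0],[0,-0.9,0,0],[0,-0.9,0,0],[0,-0.9,0,0],[0,-0.9,0,0]]]' -1
python3 -c "
from h import *
needj(55,185,270)"
```

```text
time: 25.02
tool_pos: [581.3, 2.6, 286.9]
tcp_rot: [177.8, -3.4, 10.3]
ft_force: [0.1, -0.6, -0.2]
finger_gap: -0.2
jig now 51.0 22.3 tcp_rot [177.8  -3.4  10.3]
total units [ 0.17 -8.16  0.54] turn 0.03 | pos [581.3   2.6 286.9] yaw 10.34 F [ 0.1 -0.6 -0.2] gap -0.2 t 25.0
```

```bash
python3 -m pendant '[[[0,-0.9,0,0],[0.1,-0.9,0,0],[0,-0.9,0,0],[0,-0.9,0,0],[0,-0.9,0,0],[0,-0.9,0,0],[0,-0.9,0,0],[0,-0.7,0,0],[0,-0.4,0,0],[0,-0.1,0,0]]]'
python3 - <<'E'
from h import *
needj(55,172,165); save('w13',snapshot('wrist')); save('s13',snapshot('scene')[100:300,200:520])
E
```

```text
time: 25.85
tool_pos: [548.2, 171.2, 285.6]
tcp_rot: [178.0, -3.5, 11.1]
ft_force: [0.2, 0.1, -0.0]
finger_gap: 0.3
jig now 48.3 194.1 tcp_rot [178.   -3.5  11.1]
total units [-0.05  0.89  6.07] turn 0.19 | pos [548.2 171.2 285.6] yaw 11.07 F [ 0.2  0.1 -0. ] gap 0.3 t 25.9
```

View pics/w13.png

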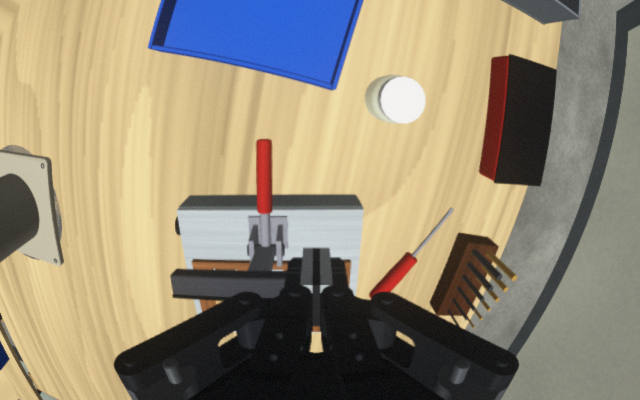

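View pics/s13.png

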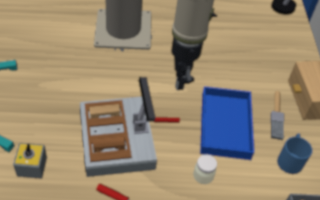

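```bash
python3 -m pendant '[[[0,0.1,0.4,0.1],[0,0.1,0.7,0.1],[0,0.1,0.8,0],[0,0.1,0.8,0],[0,0.1,0.8,0],[0,0.1,0.8,0],[0,0.1,0.7,0],[0,0,0.4,0],[0,0,0.1,0],[0,0,0,0]]]'
python3 - <<'E'
from h import *
needj(55,150,165)
E
```

```text
time: 26.78
tool_pos: [560.6, 142.4, 168.7]
tcp_rot: [177.8, -3.5, 9.3]
ft_force: [-0.5, -0.2, 1.0]
finger_gap: -0.1
jig now 55.4 163.6 tcp_rot [177.8  -3.5   9.3]
total units [-0.02  0.67  0.21] turn -0.2 | pos [560.6 142.4 168.7] yaw 9.28 F [-0.5 -0.2  1. ] gap -0.1 t 26.8
```

```bash
python3 -m pendant '[[[0,0.3,0,-0.1],[0,0.4,0,0],[0,0.4,0,0],[0,0.4,0,0],[0,0.4,0,0],[0,0.4,0.1,0],[0,0.4,0.1,0],[0,0.4,0.1,0],[0,0.4,0.1,0],[0,0.4,0.1,0]]]'
python3 - <<'E'
from h import *
needj(55,40,145);save('w14',snapshot('wrist'))
E
```

```text
time: 27.62
tool_pos: [577.8, 60.0, 167.2]
tcp_rot: [178.0, -4.0, 9.9]
ft_force: [0.1, 3.5, -3.3]
finger_gap: 0.1
jig now 57.8 79.4 tcp_rot [178.   -4.    9.9]
total units [-0.2   1.93  1.17] turn -0.07 | pos [577.8  60.  167.2] yaw 9.87 F [ 0.1  3.5 -3.3] gap 0.1 t 27.6
```

View pics/w14.png

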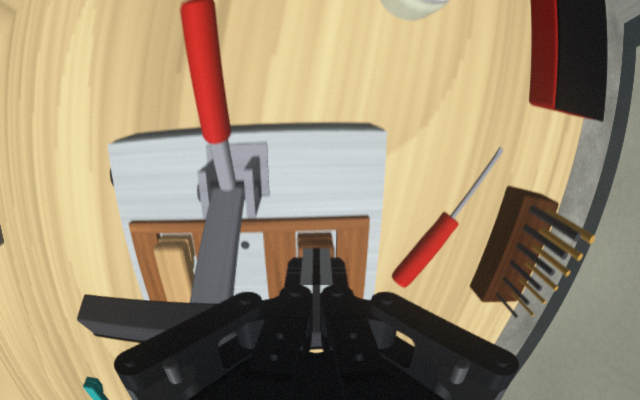

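Contact is made at 3.5 N and the arm is swinging over. I'll keep pushing.

```bash
python3 -m pendant '[[[-0.1,0.3,0.1,0],[0,0.4,0.2,0],[0,0.4,0.2,0],[0,0.4,0.2,0],[0,0.3,0.1,0],[0,0.1,0,0],[0,0,0,0],[0,0,0,0],[0,0,0,0],[0,0,0,0]]]'
python3 - <<'E'
from h import *
needj(55,40,145);save('w15',snapshot('wrist'))
E
```

```text
time: 28.5
tool_pos: [583.0, 13.8, 147.4]
tcp_rot: [177.8, -3.7, 9.7]
ft_force: [0.6, 0.4, 0.5]
finger_gap: -0.2
jig now 54.7 33.0 tcp_rot [177.8  -3.7   9.7]
total units [ 0.   -0.35  0.11] turn -0.11 | pos [583.   13.8 147.4] yaw 9.72 F [0.6 0.4 0.5] gap -0.2 t 28.5
```

View pics/w15.png

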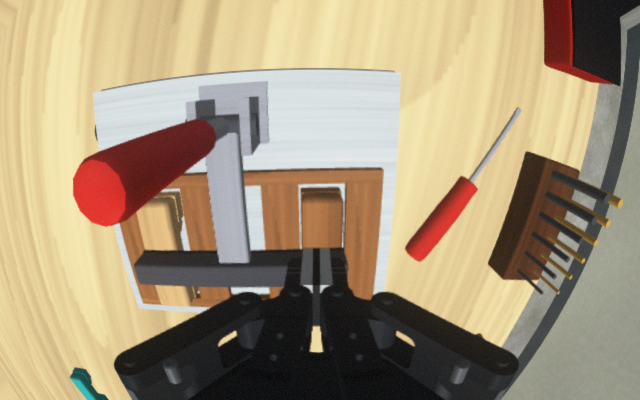

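```bash
python3 - <<'E'
from h import *
need(645,-253,200,10)
E
python3 -m pendant '[[[0,0.2,-0.4,0],[0,0.4,-0.6,0],[0,0.6,-0.7,0],[0.1,0.9,-0.4,0],[0.1,0.9,-0.2,0],[0.1,0.9,0,0],[0.1,0.9,0,0],[0.1,0.9,0,0],[0.1,0.9,0,0],[0.1,0.9,0,0]]]'
python3 - <<'E'
from h import *
need(645,-253,200,90)
E
```

```text
total units [ 0.96 13.76 -2.04] turn -0.06 | pos [583.1  13.9 147.6] yaw 9.73 F [-0.4 -0.2  0.3] gap 0.0 t 28.6
time: 29.38
tool_pos: [622.8, -136.9, 218.3]
tcp_rot: [177.5, -4.4, 10.2]
ft_force: [0.7, 0.2, 0.5]
finger_gap: 0.0
total units [-0.01  5.87  1.18] turn -17.41 | pos [ 622.8 -136.9  218.3] yaw 10.21 F [0.7 0.2 0.5] gap 0.0 t 29.4
```

```bash
python3 -m pendant '[[[0,0.9,0,0],[0,0.9,0,0],[0,0.9,0,0],[0,0.9,0,0],[0,0.9,0,0],[0,0.7,0.1,0],[0,0.3,0.1,-0.4],[0,0,0,-0.8],[0,0,0,-1],[0,0,0,-1]]]' 1
python3 -m pendant '[[[0,0,0,-1],[0,0,0,-1],[0,0,0,-1],[0,0,0,-1],[0,0,0,-1],[0,0,0,-1],[0,0,0,-1],[0,0,0,-1],[0,0,0,-1],[0,0,0,-1]]]'
python3 - <<'E'
from h import *
s=sense()
need(645,-253,200,90);print(s['tcp_rot']);save('w16',snapshot('wrist'));save('s16',snapshot('scene')[130:290,180:420])
E
```

```text
time: 30.22
tool_pos: [644.8, -263.4, 236.0]
tcp_rot: [175.6, -4.1, 25.1]
ft_force: [-0.1, -0.2, 0.2]
finger_gap: 85.3
time: 31.05
tool_pos: [645.2, -269.0, 246.6]
tcp_rot: [173.6, 0.7, 73.1]
ft_force: [-0.5, -0.0, -0.8]
finger_gap: 85.1
total units [ 0.79 -0.5   2.28] turn -3.68 | pos [ 645.2 -269.   246.6] yaw 73.12 F [-0.5 -0.  -0.8] gap 85.1 t 31.1
[173.59414148   0.6868054   73.12177311]
```

View pics/w16.png

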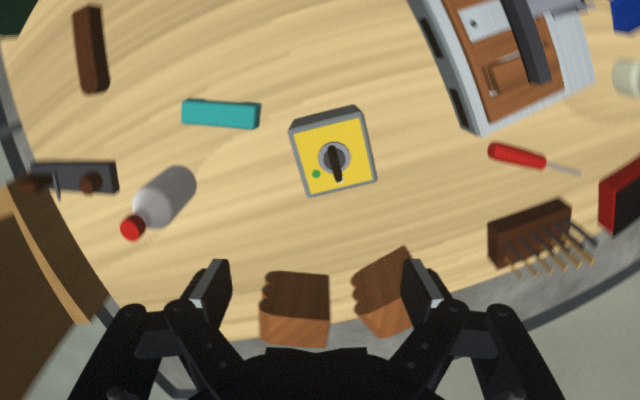

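View pics/s16.png

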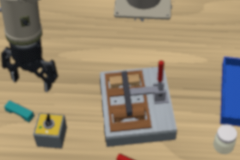

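Run:
```python
from h import *
im=cv2.imread('pics/w16.png');cv2.imwrite('pics/w16c.png',cv2.resize(im[95:205,280:390],None,fx=5,fy=5,interpolation=cv2.INTER_CUBIC))
```

```text
(no output)
```

View pics/w16c.png

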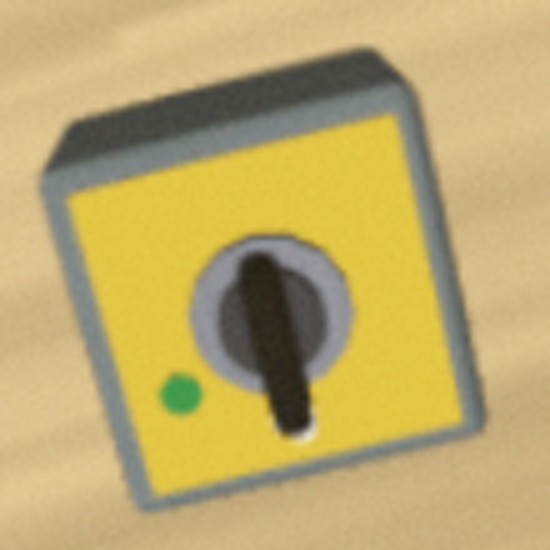

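Run:
```python
from h import *
s=sense()
f=lambda c,z: wonz((280+c[0]/5,95+c[1]/5),z,s)
P=np.array([f(c,70) for c in [(67,195),(400,113),(465,418),(150,495)]]);print(P.round(1).tolist(),P.mean(0),[np.linalg.norm(P[i]-P[i-1]).round(1) for i in range(4)])
for i,j in [(0,3),(1,2)]:
    d=P[j]-P[i];print('x-dir',np.degrees(np.arctan2(d[1],d[0])))
for i,j in [(0,1),(3,2)]:
    d=P[j]-P[i];print('y-dir',np.degrees(np.arctan2(d[1],d[0])))
A=f((257,260),106);B=f((294,428),106);d=B-A;print('key',A,B,(A+B)/2,np.linalg.norm(d),np.degrees(np.arctan2(d[1],d[0])))
print('dots',f((181,394),70),f((305,430),70))
```

```text
[[607.9, -284.4, 70.0], [610.6, -215.4, 70.0], [677.8, -218.1, 70.0], [675.7, -287.9, 70.0]] [ 642.97940472 -251.47676454   70.        ] [np.float64(67.9), np.float64(69.1), np.float64(67.2), np.float64(69.8)]
x-dir -2.968255484660016
x-dir -2.342236224559972
y-dir 87.73672925830313
y-dir 88.31119292758757
key [ 622.98199989 -250.14228774  106.        ] [ 656.17326993 -252.39577087  106.        ] [ 639.57763491 -251.2690293   106.        ] 33.26768090585576 -3.8840704438351734
dots [ 655.52572719 -274.80044334   70.        ] [ 670.78163935 -251.87417603   70.        ]
```

Run:
```python
from h import *
for r in [(-180,.1,-73.6),(179.9,.8,-74),(-179.7,.8,-47.4),(-179.4,.7,-24.3),(-179.5,.2,-22.7),(-179.7,-.3,-22.8),(-179.9,-.5,-22.8),(-179.9,-.7,-22.8),(-179.8,-.4,-22.8),(179.1,-1.1,9.5),(179,-1.2,10.9),(178.9,-1.4,9.8),(178.9,-1.6,10.4),(179,-1.3,10.4),(178.7,-1.9,10.5),(179.2,-2.0,-0.4),(179.1,-2.3,.1),(178.9,-2.5,.5),(178.8,-2.7,.6),(178.5,-2.5,6.4),(178,-3.1,10.4),(177.9,-3.0,10.1),(178,-2.7,10.1),(177.5,-3.8,10.2),(177.8,-3.4,10.3),(178,-3.5,11.1),(177.8,-3.5,9.3),(177.5,-4.4,10.2),(175.6,-4.1,25.1),(173.6,.7,73.1)]:
    z=R.from_euler('xyz',r,degrees=True).as_matrix()[:,2]; print(r,np.degrees(z[:2]).round(1))
```

```text
(-180, 0.1, -73.6) [-0.   0.1]
(179.9, 0.8, -74) [-0.3  0.7]
(-179.7, 0.8, -47.4) [-0.3  0.8]
(-179.4, 0.7, -24.3) [-0.4  0.8]
(-179.5, 0.2, -22.7) [0.  0.5]
(-179.7, -0.3, -22.8) [0.4 0.2]
(-179.9, -0.5, -22.8) [ 0.5 -0.1]
(-179.9, -0.7, -22.8) [ 0.7 -0.2]
(-179.8, -0.4, -22.8) [0.4 0. ]
(179.1, -1.1, 9.5) [ 1.2 -0.7]
(179, -1.2, 10.9) [ 1.4 -0.8]
(178.9, -1.4, 9.8) [ 1.6 -0.8]
(178.9, -1.6, 10.4) [ 1.8 -0.8]
(179, -1.3, 10.4) [ 1.5 -0.7]
(178.7, -1.9, 10.5) [ 2.1 -0.9]
(179.2, -2.0, -0.4) [ 2.  -0.8]
(179.1, -2.3, 0.1) [ 2.3 -0.9]
(178.9, -2.5, 0.5) [ 2.5 -1.1]
(178.8, -2.7, 0.6) [ 2.7 -1.2]
(178.5, -2.5, 6.4) [ 2.6 -1.2]
(178, -3.1, 10.4) [ 3.4 -1.4]
(177.9, -3.0, 10.1) [ 3.3 -1.5]
(178, -2.7, 10.1) [ 3.  -1.5]
(177.5, -3.8, 10.2) [ 4.2 -1.8]
(177.8, -3.4, 10.3) [ 3.7 -1.6]
(178, -3.5, 11.1) [ 3.8 -1.3]
(177.8, -3.5, 9.3) [ 3.8 -1.6]
(177.5, -4.4, 10.2) [ 4.8 -1.7]
(175.6, -4.1, 25.1) [ 5.6 -2.2]
(173.6, 0.7, 73.1) [ 5.9 -2.5]
```

```bash
python3 -m pendant '[[[0.2,0,0.3,-0.6],[0.2,0,0.6,-0.8],[0.2,0,0.8,-0.7],[0.1,0,0.8,-0.5],[0.1,-0.1,0.8,-0.2],[0,-0.1,0.7,0],[0,0,0.5,0],[0,0,0.2,0],[0,0,0,0],[0,0,0,0]]]' 0
python3 - <<'E'
from h import *
s=sense();print(s['tcp_rot']);need(645,-253,125,87.6);save('w17',snapshot('wrist'))
E
```

```text
time: 31.98
tool_pos: [657.2, -260.1, 156.3]
tcp_rot: [173.4, 2.2, 84.7]
ft_force: [0.0, 0.4, -0.1]
finger_gap: 42.4
[173.40992904   2.16570649  84.72086937]
total units [ 0.36 -0.81  1.47] turn -0.63 | pos [ 657.2 -260.1  156.3] yaw 84.72 F [ 0.   0.4 -0.1] gap 42.4 t 32.0
```

View pics/w17.png

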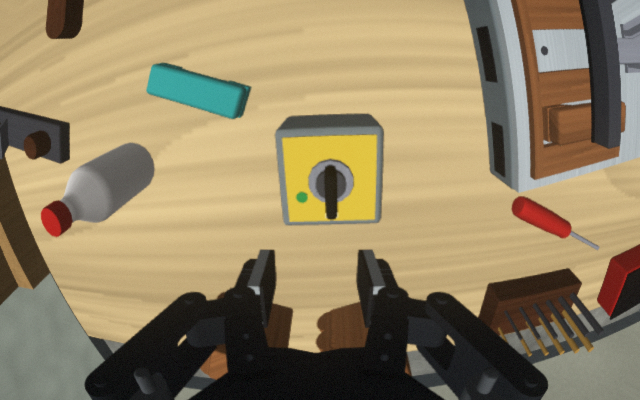

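Run:
```python
from h import *
s=sense()
im=cv2.imread('pics/w17.png');cv2.imwrite('pics/w17c.png',cv2.resize(im[105:235,265:395],None,fx=4.5,fy=4.5,interpolation=cv2.INTER_CUBIC))
P=np.array([wonz(c,70,s) for c in [(283,138),(378,133),(379,220),(288,222)]]);print(P.round(1).tolist(),P.mean(0),[np.linalg.norm(P[i]-P[i-1]).round(1) for i in range(4)])
for z in (106,): 
  A=wonz((331,166),z,s);B=wonz((332,217),z,s);d=B-A;print(A,B,(A+B)/2,np.linalg.norm(d),np.degrees(np.arctan2(d[1],d[0])))
```

```text
[[607.9, -283.5, 70.0], [609.3, -215.0, 70.0], [679.6, -215.4, 70.0], [676.1, -288.3, 70.0]] [ 643.21106036 -250.54340335   70.        ] [np.float64(68.5), np.float64(68.4), np.float64(70.3), np.float64(73.0)]
[ 620.32392136 -249.99243469  106.        ] [ 655.511614   -251.82568385  106.        ] [ 637.91776768 -250.90905927  106.        ] 35.23541564191217 -2.982365457266618
```

View pics/w17c.png

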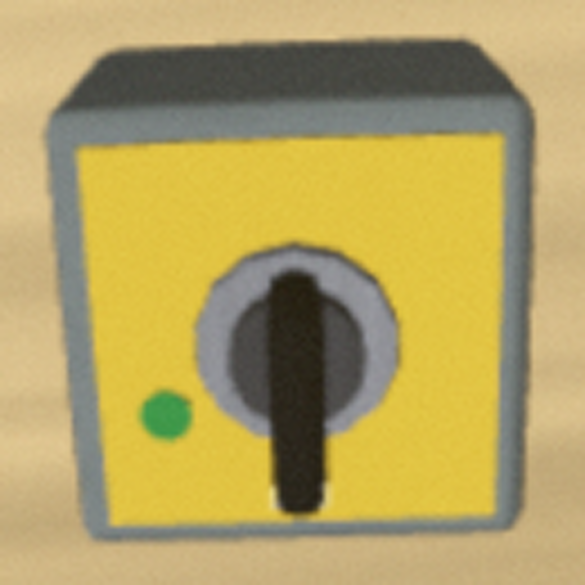

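```bash
python3 -m pendant '[[[0.1,-0.2,0.2,-0.3],[0.1,-0.2,0.3,-0.2],[0.1,-0.2,0.4,0],[0,-0.2,0.4,0],[0,-0.1,0.3,0],[0,0,0.1,0],[0,0,0,0],[0,0,0,0],[0,0,0,0],[0,0,0,0]]]'
python3 - <<'E'
from h import *
s=sense();print(s['tcp_rot'],toolR(s)[:,2].round(3));need(645,-252,81,87)
E
```

```text
time: 32.87
tool_pos: [643.2, -254.9, 119.8]
tcp_rot: [173.3, 2.5, 87.2]
ft_force: [0.1, 0.4, -0.0]
finger_gap: 42.5
[173.27646596   2.54827041  87.17321012] [ 0.115 -0.05  -0.992]
total units [ 0.23 -0.15  1.93] turn 0.04 | pos [ 643.2 -254.9  119.8] yaw 87.17 F [ 0.1  0.4 -0. ] gap 42.5 t 32.9
```

```bash
python3 -m pendant '[[[0.1,-0.1,0.3,0],[0.1,-0.1,0.4,0],[0,0,0.4,0],[0,0,0.4,0],[0,0,0.3,0],[0,0,0.1,0],[0,0,0,0],[0,0,0,0],[0,0,0,0],[0,0,0,0]]]'
python3 - <<'E'
from h import *
s=sense();print(s['tcp_rot'],toolR(s)[:,2].round(3));need(645,-252,81,87);save('w18',snapshot('wrist'))
E
```

```text
time: 33.7
tool_pos: [644.0, -252.3, 76.8]
tcp_rot: [173.3, 2.5, 87.2]
ft_force: [1.0, -0.4, -0.0]
finger_gap: 42.6
[173.30027418   2.53528432  87.17753905] [ 0.114 -0.05  -0.992]
total units [ 0.01  0.07 -0.2 ] turn 0.04 | pos [ 644.  -252.3   76.8] yaw 87.18 F [ 1.  -0.4 -0. ] gap 42.6 t 33.7
```

View pics/w18.png

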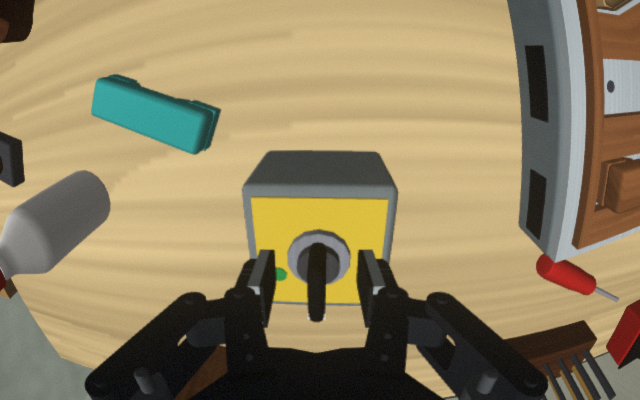

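```bash
python3 -m pendant '[[[0,0,-0.2,0],[0,0,0,0],[0,0,0,0],[0,0,0,0],[0,0,0,0],[0,0,0,0],[0,0,0,0],[0,0,0,0],[0,0,0,0],[0,0,0,0]]]' -1 35
python3 - <<'E'
from h import *
s=sense();print(s['tcp_rot'],s['wrist_torque']);need(645,-252,81,27)
E
```

```text
time: 34.58
tool_pos: [644.1, -251.6, 82.4]
tcp_rot: [173.2, 2.5, 87.1]
ft_force: [0.8, -0.4, -1.1]
finger_gap: 7.5
[173.20013914   2.46834354  87.14212553] [ 0.4964409  -0.05306169  0.04618262]
total units [-0.01  0.04  0.08] turn 13.12 | pos [ 644.1 -251.6   82.4] yaw 87.14 F [ 0.8 -0.4 -1.1] gap 7.5 t 34.6
```

```bash
python3 -m pendant '[[[0,0,0,0.4],[0,0,0,0.7],[0,0,0,0.8],[0,0,0,0.8],[0,0,0,0.8],[0,0,0,0.8],[0,0,0,0.8],[0,0,0,0.8],[0,0,0,0.8],[0,0,0,0.8]]]'
python3 - <<'E'
from h import *
s=sense();print(s['tcp_rot'],s['wrist_torque']);need(645,-252,81,26)
E
```

```text
time: 35.42
tool_pos: [644.0, -251.6, 82.6]
tcp_rot: [173.0, -1.8, 51.7]
ft_force: [1.9, 1.2, -0.8]
finger_gap: 7.5
[173.01859134  -1.81388188  51.73151342] [-0.30903465  0.36652258  0.19223423]
total units [0.01 0.04 0.09] turn 5.61 | pos [ 644.  -251.6   82.6] yaw 51.73 F [ 1.9  1.2 -0.8] gap 7.5 t 35.4
```

```bash
python3 -m pendant '[[[0,0,0,0.8],[0,0,0,0.8],[0,0,0,0.8],[0,0,0,0.8],[0,0,0,0.8],[0,0,0,0.7],[0,0,0,0.5],[0,0,0,0.3],[0,0,0,0.1],[0,0,0,0.1]]]'
python3 - <<'E'
from h import *
s=sense();print(s['tcp_rot'],s['wrist_torque']);need(645,-252,81,26);save('w19',snapshot('wrist'))
E
```

```text
time: 36.25
tool_pos: [644.0, -251.6, 82.6]
tcp_rot: [174.3, -4.5, 24.7]
ft_force: [1.8, 1.1, -0.7]
finger_gap: 7.3
[174.3223845   -4.46115025  24.74364614] [-0.65219457  0.74718622  0.18675841]
total units [0.03 0.03 0.09] turn -0.27 | pos [ 644.  -251.6   82.6] yaw 24.74 F [ 1.8  1.1 -0.7] gap 7.3 t 36.2
```

View pics/w19.png

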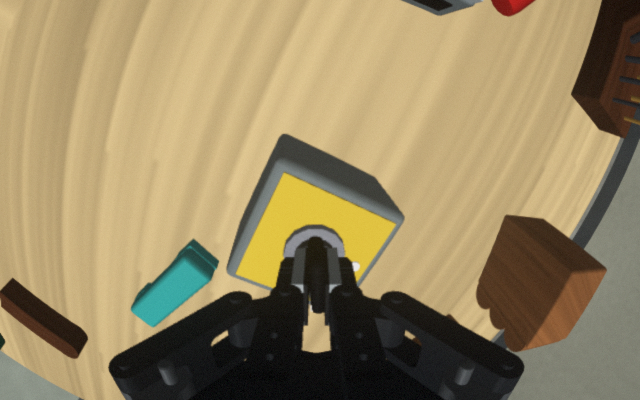

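```bash
python3 -m pendant '[[[0,0,0,0],[0,0,0,0],[0,0,0,0],[0,0,0,0],[0,0,0,0],[0,0,0,0],[0,0,0,0],[0,0,0,0],[0,0,0,0],[0,0,0,0]]]'
python3 -m pendant '[[[0,0,0,0],[0,0,0,0],[0,0,0,0],[0,0,0,0],[0,0,0,0],[0,0,0,0],[0,0,0,0],[0,0,0,0],[0,0,0,0],[0,0,0,0]]]'
python3 - <<'E'
from h import *
s=sense();print(s['tcp_rot'],s['wrist_torque']);need(645,-252,81,26)
E
```

```text
time: 37.13
tool_pos: [644.0, -251.6, 82.6]
tcp_rot: [174.3, -4.4, 24.9]
ft_force: [1.4, 1.1, -0.7]
finger_gap: 7.5
time: 37.97
tool_pos: [644.0, -251.6, 82.6]
tcp_rot: [174.3, -4.4, 24.9]
ft_force: [2.8, 1.6, -0.9]
finger_gap: 7.0
[174.29590898  -4.42420159  24.89679535] [-0.64161509  0.69407303  0.15615497]
total units [0.03 0.03 0.09] turn -0.24 | pos [ 644.  -251.6   82.6] yaw 24.9 F [ 2.8  1.6 -0.9] gap 7.0 t 38.0
```

```bash
python3 -m pendant '[[[0,0,0,0],[0,0,0,0],[0,0,0,0],[0,0,0,0],[0,0,0,0],[0,0,0,0],[0,0,-0.2,0],[0,0,-0.5,0],[0,0,-0.7,0],[0,0,-0.8,0]]]' 0.6
python3 -m pendant '[[[0,0,-0.8,0],[0,0,-0.8,0.2],[0,-0.2,-0.8,0.3],[0,-0.5,-0.8,0.3],[0,-0.7,-0.6,0.3],[0,-0.8,-0.3,0.3],[0,-0.8,-0.1,0.3],[0,-0.8,0,0.3],[0,-0.7,0,0.3],[0,-0.5,0,0.2]]]' -1
python3 - <<'E'
from h import *
s=sense();needj(0,0,200);save('w20',snapshot('wrist'));im=snapshot('scene');save('s20',cv2.resize(im[130:290,180:420],None,fx=3,fy=3,interpolation=cv2.INTER_CUBIC))
E
```

```text
time: 38.8
tool_pos: [636.5, -248.6, 125.6]
tcp_rot: [174.6, -4.3, 24.7]
ft_force: [0.5, -0.0, -0.6]
finger_gap: 68.1
time: 39.63
tool_pos: [599.2, -149.4, 229.9]
tcp_rot: [174.7, -6.6, 12.6]
ft_force: [-0.1, 0.6, 0.4]
finger_gap: -0.2
jig now 41.8 -130.4 tcp_rot [174.7  -6.6  12.6]
total units [-1.98 -6.69  0.66] turn 0.52 | pos [ 599.2 -149.4  229.9] yaw 12.59 F [-0.1  0.6  0.4] gap -0.2 t 39.6
```

View pics/w20.png

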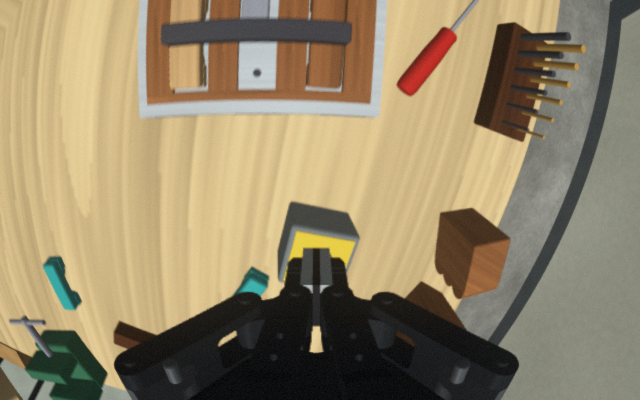

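View pics/s20.png

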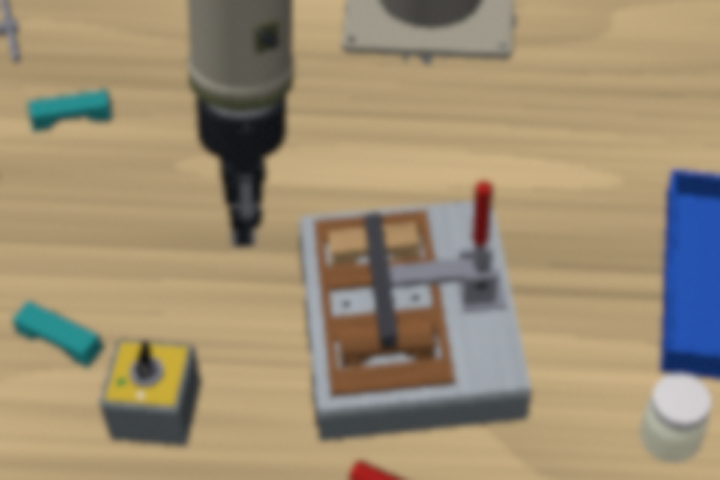

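```bash
python3 -m pendant '[[[-0.1,-0.4,0,0.1],[-0.2,-0.7,0,0.1],[-0.3,-0.9,0,0.1],[-0.3,-0.9,0,0],[-0.3,-0.9,0,0],[-0.2,-0.9,0.1,0],[-0.2,-0.9,0.1,0],[-0.1,-0.9,0.1,0],[0,-0.6,0.1,0],[0,-0.3,0,0]]]'
python3 - <<'E'
from h import *
s=sense();needj(0,60,203);save('w21',snapshot('wrist'));
E
```

```text
time: 40.57
tool_pos: [537.2, -11.4, 209.6]
tcp_rot: [174.6, -7.0, 11.0]
ft_force: [0.2, -0.9, -0.5]
finger_gap: -0.0
jig now 5.1 16.4 tcp_rot [174.6  -7.   11. ]
total units [-0.27 -2.2   0.1 ] turn 0.17 | pos [537.2 -11.4 209.6] yaw 10.99 F [ 0.2 -0.9 -0.5] gap -0.0 t 40.6
```

View pics/w21.png

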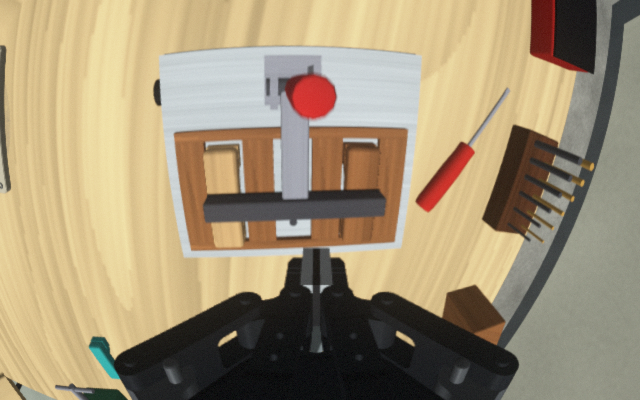

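```bash
python3 -m pendant '[[[0,0,0,0],[-0.05,-0.2,0,0.1],[-0.05,-0.2,0,0],[-0.05,-0.3,0,0],[-0.05,-0.3,0.1,0],[0,-0.3,0.1,0],[0,-0.2,0.1,0],[0,-0.1,0,0],[0,0,0,0],[0,0,0,0]]]'
python3 -m pendant '[[[0,0,0,0],[0,0,0,0],[0,0,0,0],[0,0,0,0],[0,0,0,0],[0,0,0,0],[0,0,0,0],[0,0,0,0],[0,0,0,0],[0,0,0,0]]]'
python3 -m pendant '[[[0,0,0,0],[0,0,0,0],[0,0,0,0],[0,0,0,0],[0,0,0,0],[0,0,0,0],[0,0,0,0],[0,0,0,0],[0,0,0,0],[0,0,0,0]]]'
python3 - <<'E'
from h import *
s=sense();needj(0,180,175);save('w22',snapshot('wrist'));
E
```

```text
time: 41.45
tool_pos: [528.8, 19.9, 200.7]
tcp_rot: [174.6, -7.1, 10.4]
ft_force: [0.1, -0.1, -0.0]
finger_gap: -0.1
time: 42.28
tool_pos: [529.2, 19.0, 201.1]
tcp_rot: [174.6, -7.1, 10.3]
ft_force: [-1.0, -0.4, 1.0]
finger_gap: 0.2
time: 43.12
tool_pos: [529.2, 19.0, 201.1]
tcp_rot: [174.6, -7.1, 10.4]
ft_force: [-0.8, -0.5, -0.1]
finger_gap: -0.2
jig now 2.7 47.7 tcp_rot [174.6  -7.1  10.4]
total units [-0.28 -6.71  0.65] turn 0.03 | pos [529.2  19.  201.1] yaw 10.35 F [-0.8 -0.5 -0.1] gap -0.2 t 43.1
```

View pics/w22.png

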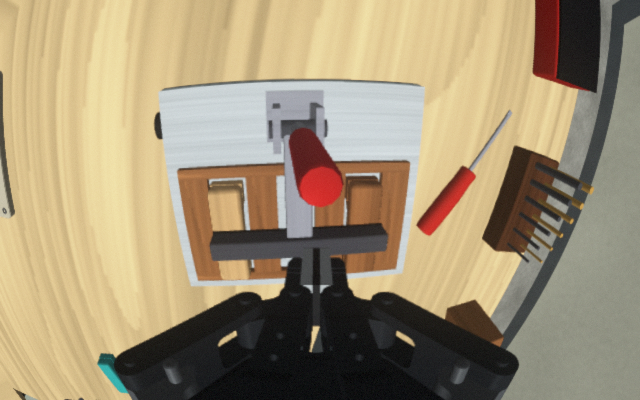

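```bash
python3 -m pendant '[[[0,-0.3,0,0],[0,-0.4,0,0],[0,-0.4,0,0],[0,-0.4,0,0],[0,-0.4,0,0],[0,-0.4,0,0],[0,-0.4,0.1,0],[0,-0.4,0.1,0],[0,-0.4,0.1,0],[0,-0.4,0.1,0]]]'
python3 - <<'E'
from h import *
s=sense();needj(0,185,170);save('w23',snapshot('wrist'));
E
```

```text
time: 44.0
tool_pos: [516.8, 101.5, 186.6]
tcp_rot: [174.5, -7.3, 10.3]
ft_force: [0.2, -2.0, -0.3]
finger_gap: 0.0
jig now 5.1 131.0 tcp_rot [174.5  -7.3  10.3]
total units [-0.35 -2.76  0.53] turn 0.02 | pos [516.8 101.5 186.6] yaw 10.31 F [ 0.2 -2.  -0.3] gap 0.0 t 44.0
```

View pics/w23.png

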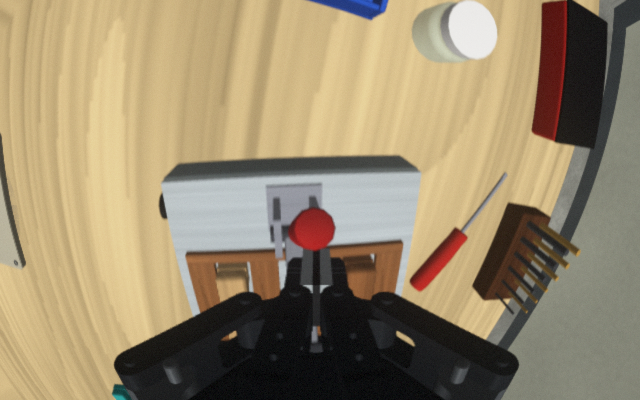

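```bash
python3 -m pendant '[[[0,-0.3,0.1,0],[0,-0.4,0.1,0],[0,-0.4,0.1,0],[0,-0.4,0.1,0],[0,-0.4,0.1,0],[0,-0.4,0.1,0],[0,-0.3,0,0],[0,-0.1,0,0],[0,0,0,0],[0,0,0,0]]]'
python3 - <<'E'
from h import *
s=sense();needj(0,185,170);save('w24',snapshot('wrist'));im=snapshot('scene');save('s24',cv2.resize(im[130:290,240:480],None,fx=3,fy=3,interpolation=cv2.INTER_CUBIC))
E
```

```text
time: 44.88
tool_pos: [506.4, 162.7, 164.2]
tcp_rot: [174.6, -7.0, 10.5]
ft_force: [-0.3, 0.6, 0.1]
finger_gap: 0.1
jig now 5.7 193.1 tcp_rot [174.6  -7.   10.5]
total units [-0.25  0.43 -0.28] turn 0.06 | pos [506.4 162.7 164.2] yaw 10.45 F [-0.3  0.6  0.1] gap 0.1 t 44.9
```

View pics/w24.png

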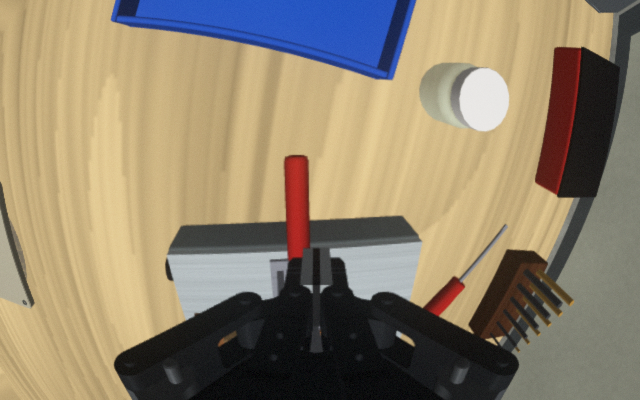

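View pics/s24.png

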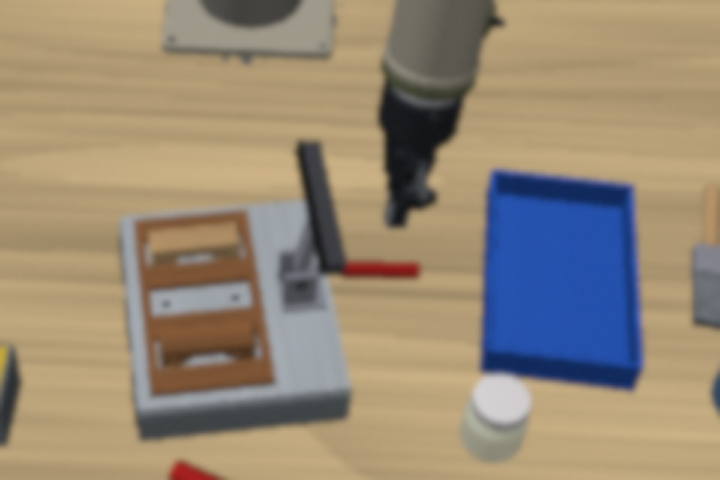

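```bash
python3 - <<'E'
from h import *
f=lambda c,z: onz('scene',(240+c[0]/3,130+c[1]/3),z).round(1)
print([f(c,45).tolist() for c in [(490,171),(634,186),(641,369),(484,354)]])
print([f(c,0).tolist() for c in [(483,370),(637,387)]])
E
python3 -m pendant '[[[0,0,-0.6,0],[0,0,-0.9,0],[0,0,-0.9,0],[0,0,-0.9,0],[-0.1,0.1,-0.9,0],[-0.2,0.3,-0.8,0],[-0.3,0.5,-0.5,0],[-0.3,0.6,-0.3,0],[-0.3,0.6,0,0],[-0.3,0.6,0,0]]]'
python3 -m pendant '[[[-0.3,0.7,0,0],[-0.3,0.7,0,0],[-0.3,0.7,0,0],[-0.3,0.7,0,0],[-0.3,0.7,0,0],[-0.2,0.7,0,0],[-0.1,0.7,0,0],[0,0.7,0,0],[0,0.7,0,0],[0,0.7,0,0]]]' 0.2
python3 - <<'E'
from h import *
needj(-64,-100,200)
E
```

```text
[[324.8, 288.5, 45.0], [337.8, 449.8, 45.0], [584.1, 423.8, 45.0], [574.8, 265.5, 45.0]]
[[564.7, 271.7, 0.0], [576.7, 431.2, 0.0]]
time: 45.82
tool_pos: [469.1, 109.5, 296.4]
tcp_rot: [174.6, -7.4, 10.3]
ft_force: [0.7, 0.8, -0.3]
finger_gap: -0.0
time: 46.65
tool_pos: [454.4, -43.5, 320.5]
tcp_rot: [174.4, -8.4, 10.1]
ft_force: [0.0, 0.5, -0.8]
finger_gap: 50.9
jig now -82.0 -0.6 tcp_rot [174.4  -8.4  10.1]
total units [0.02 4.35 6.55] turn -0.02 | pos [454.4 -43.5 320.5] yaw 10.1 F [ 0.   0.5 -0.8] gap 50.9 t 46.6
```

```bash
python3 -m pendant '[[[0,0.3,0.5,0],[0,0.4,0.8,0],[0,0.4,0.9,0],[0,0.4,0.9,0],[0,0.4,0.9,0],[0,0.4,0.9,0],[0,0.3,0.7,0],[0,0.2,0.4,0],[0,0,0.1,0],[0,0,0,0]]]'
python3 - <<'E'
from h import *
needj(-64,0,120);save('w25',snapshot('wrist'))
E
```

```text
time: 47.48
tool_pos: [484.5, -113.3, 205.9]
tcp_rot: [174.3, -8.9, 9.7]
ft_force: [0.5, -0.6, 0.2]
finger_gap: 51.3
jig now -64.7 -74.6 tcp_rot [174.3  -8.9   9.7]
total units [-0.67 -4.14  3.85] turn -0.11 | pos [ 484.5 -113.3  205.9] yaw 9.68 F [ 0.5 -0.6  0.2] gap 51.3 t 47.5
```

View pics/w25.png

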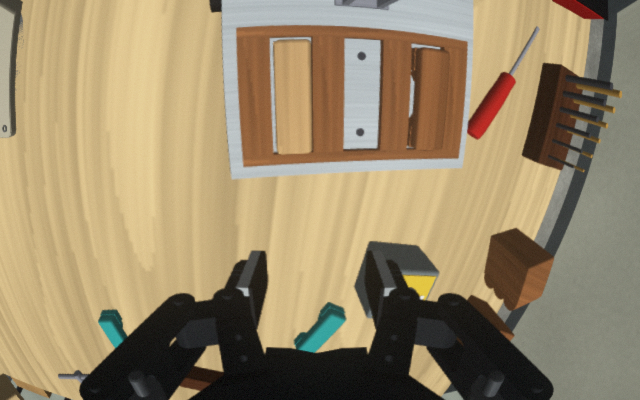

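Run:
```python
from h import *
s=sense()
for C in [[(274.5,41),(311,39),(311,152),(278,154)],[(417,48),(448,51),(446,150),(415,148)]]:
    P=np.array([wonz(c,88,s) for c in C]);m=P.mean(0);d=m[:2]-O;print(P.round(1).tolist(),'jig',d@ex,d@ey,[np.linalg.norm(P[i]-P[i-1]).round(1) for i in range(4)])
    a=(P[0]+P[1]-P[2]-P[3]);print(np.degrees(np.arctan2(a[1],a[0])))
print(toolR(s)[:,2])
needj(-64,0,120)
```

```text
[[449.8, 2.8, 88.0], [477.7, 9.0, 88.0], [493.3, -83.1, 88.0], [466.2, -88.2, 88.0]] jig -64.27414656302247 -0.06345857878378726 [np.float64(92.4), np.float64(28.5), np.float64(93.4), np.float64(27.6)]
99.91795477830016
[[567.9, 23.1, 88.0], [599.2, 29.9, 88.0], [621.4, -61.2, 88.0], [587.3, -65.2, 88.0]] jig 59.79638290818506 -0.5234244158210551 [np.float64(90.4), np.float64(32.0), np.float64(93.8), np.float64(34.4)]
103.04509199634272
[ 0.16984821 -0.07263943 -0.98278945]
jig now -64.6 -74.6 tcp_rot [174.2  -9.    9.7]
total units [-0.68 -4.14  3.87] turn -0.11 | pos [ 484.6 -113.2  206.3] yaw 9.7 F [-0.1  0.4 -1.3] gap 51.3 t 47.5
```

```bash
python3 -m pendant '[[[-0.1,-0.3,0.3,-0.1],[-0.1,-0.45,0.4,0],[-0.1,-0.45,0.4,0],[-0.1,-0.45,0.4,0],[-0.1,-0.45,0.4,0],[-0.1,-0.45,0.4,0],[0,-0.45,0.4,0],[0,-0.45,0.4,0],[0,-0.3,0.3,0],[0,-0.2,0.1,0]]]'
python3 - <<'E'
from h import *
needj(-63,0,95)
E
```

```text
time: 48.37
tool_pos: [471.8, -33.6, 122.8]
tcp_rot: [174.1, -9.2, 10.4]
ft_force: [0.3, 0.8, 0.0]
finger_gap: 51.6
jig now -63.2 6.1 tcp_rot [174.1  -9.2  10.4]
total units [-0.22  0.16  1.4 ] turn 0.04 | pos [471.8 -33.6 122.8] yaw 10.39 F [0.3 0.8 0. ] gap 51.6 t 48.4
```

```bash
python3 -m pendant '[[[-0.05,0.1,0.3,0],[-0.05,0.1,0.4,0],[-0.05,0,0.4,0],[0,0,0.2,0],[0,0,0.1,0],[0,0,0,0],[0,0,0,0],[0,0,0,0],[0,0,0,0],[0,0,0,0]]]'
python3 - <<'E'
from h import *
needj(-63,0,74);save('w26',snapshot('wrist'))
E
```

```text
time: 49.2
tool_pos: [475.5, -41.5, 92.4]
tcp_rot: [174.0, -9.2, 10.3]
ft_force: [0.5, -0.1, 0.3]
finger_gap: 51.2
jig now -60.9 -2.4 tcp_rot [174.   -9.2  10.3]
total units [-0.25 -0.21  0.88] turn 0.03 | pos [475.5 -41.5  92.4] yaw 10.34 F [ 0.5 -0.1  0.3] gap 51.2 t 49.2
```

View pics/w26.png

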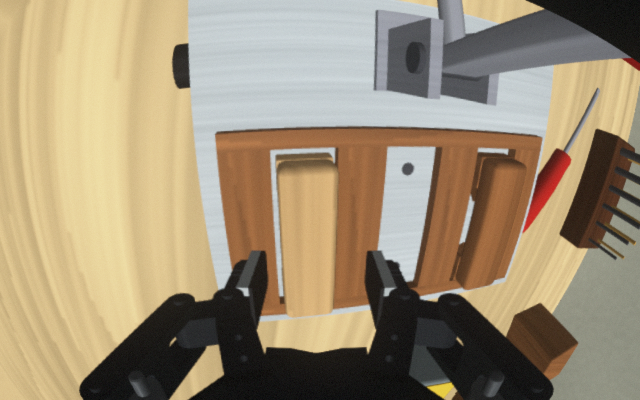

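```bash
python3 -m pendant '[[[-0.15,-0.1,0.2,0],[-0.1,-0.1,0.3,0],[-0.05,0,0.3,0],[0,0,0.1,0],[0,0,0,0],[0,0,0,0],[0,0,0,0],[0,0,0,0],[0,0,0,0],[0,0,0,0]]]'
python3 - <<'E'
from h import *
needj(-63,0,74);save('w27',snapshot('wrist'))
E
```

```text
time: 50.08
tool_pos: [471.8, -39.6, 71.5]
tcp_rot: [174.0, -9.2, 10.4]
ft_force: [1.4, -0.4, 0.4]
finger_gap: 51.1
jig now -64.2 0.2 tcp_rot [174.   -9.2  10.4]
total units [ 0.08  0.02 -0.11] turn 0.04 | pos [471.8 -39.6  71.5] yaw 10.37 F [ 1.4 -0.4  0.4] gap 51.1 t 50.1
```

View pics/w27.png

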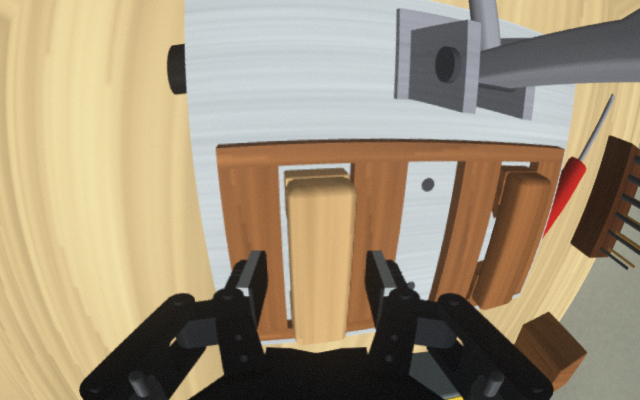

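```bash
python3 -m pendant '[[[0.05,0,-0.1,0],[0,0,0,0],[0,0,0,0],[0,0,0,0],[0,0,0,0],[0,0,0,0],[0,0,0,0],[0,0,0,0],[0,0,0,0],[0,0,0,0]]]' -1 50
python3 - <<'E'
from h import *
needj(-63,0,74);save('w28',snapshot('wrist'))
E
```

```text
time: 50.97
tool_pos: [473.2, -39.3, 74.9]
tcp_rot: [174.0, -9.3, 10.4]
ft_force: [-0.4, -0.2, -1.6]
finger_gap: 29.6
jig now -62.8 0.2 tcp_rot [174.   -9.3  10.4]
total units [-0.02  0.01  0.04] turn 0.04 | pos [473.2 -39.3  74.9] yaw 10.38 F [-0.4 -0.2 -1.6] gap 29.6 t 51.0
```

View pics/w28.png

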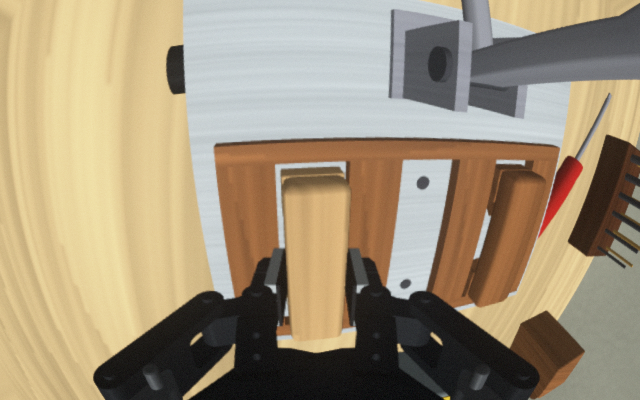

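```bash
python3 -m pendant '[[[0,0,-0.2,0],[0.05,0,-0.3,0],[0.05,0,-0.4,0],[0.05,0,-0.5,0],[0.05,0,-0.5,0],[0,0,-0.5,0],[0,0,-0.5,0],[0,0,-0.5,0],[0,0,-0.5,0],[0,0,-0.5,0]]]'
python3 -m pendant '[[[0,0,-0.5,0],[0,0,-0.5,0],[0,0,-0.5,0],[0,0,-0.5,0],[0,0,-0.5,0],[0,0,-0.5,0],[0,0,-0.5,0],[0,-0.1,-0.5,0],[0,-0.2,-0.4,0],[0,-0.3,-0.3,0]]]'
python3 - <<'E'
from h import *
needj(-63,0,240);need(511,352,270,-5.6);save('w29',snapshot('wrist'))
E
```

```text
time: 51.85
tool_pos: [460.5, -31.1, 171.8]
tcp_rot: [174.0, -9.4, 10.4]
ft_force: [-0.1, 0.2, -0.7]
finger_gap: 29.7
time: 52.68
tool_pos: [440.1, -11.7, 275.5]
tcp_rot: [173.9, -9.6, 10.3]
ft_force: [0.2, -0.4, -0.4]
finger_gap: 29.3
jig now -90.4 33.3 tcp_rot [173.9  -9.6  10.3]
total units [1.05 1.45 2.15] turn 0.02 | pos [440.1 -11.7 275.5] yaw 10.31 F [ 0.2 -0.4 -0.4] gap 29.3 t 52.7
total units [  6.6  -17.31  -0.44] turn 3.47 | pos [440.1 -11.7 275.5] yaw 10.31 F [ 0.2 -0.4 -0.4] gap 29.3 t 52.7
```

View pics/w29.png

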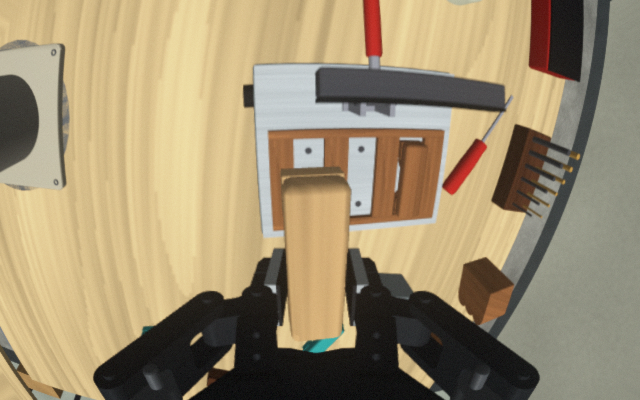

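```bash
python3 -m pendant '[[[0.1,-0.5,0,0],[0.2,-0.6,0,0],[0.2,-0.6,0,0.1],[0.2,-0.6,0,0.1],[0.2,-0.6,0,0.1],[0.2,-0.6,0,0.2],[0.2,-0.6,0,0.2],[0.2,-0.6,0,0.2],[0.2,-0.6,0,0.2],[0.2,-0.6,0,0.2]]]'
python3 -m pendant '[[[0.2,-0.6,0,0.2],[0.2,-0.6,0,0.2],[0.2,-0.6,0,0.2],[0.2,-0.6,0,0.2],[0.2,-0.6,0,0.2],[0.2,-0.6,0,0.2],[0.2,-0.6,0,0.2],[0.2,-0.6,0,0.2],[0.2,-0.6,0,0.2],[0.2,-0.6,0,0.2]]]'
python3 - <<'E'
from h import *
s=sense();print(s['tcp_rot']);need(511,352,270,-5.6);save('w30',snapshot('wrist'))
E
```

```text
time: 53.57
tool_pos: [460.3, 119.0, 269.4]
tcp_rot: [175.0, -10.1, 4.2]
ft_force: [-0.0, -0.3, -0.3]
finger_gap: 29.3
time: 54.4
tool_pos: [498.2, 249.0, 261.5]
tcp_rot: [176.5, -10.3, -5.3]
ft_force: [0.2, -0.9, -0.7]
finger_gap: 29.1
[176.50681992 -10.29374498  -5.2519787 ]
total units [ 0.24 -5.15 -0.7 ] turn 0.08 | pos [498.2 249.  261.5] yaw -5.25 F [ 0.2 -0.9 -0.7] gap 29.1 t 54.4
```

View pics/w30.png

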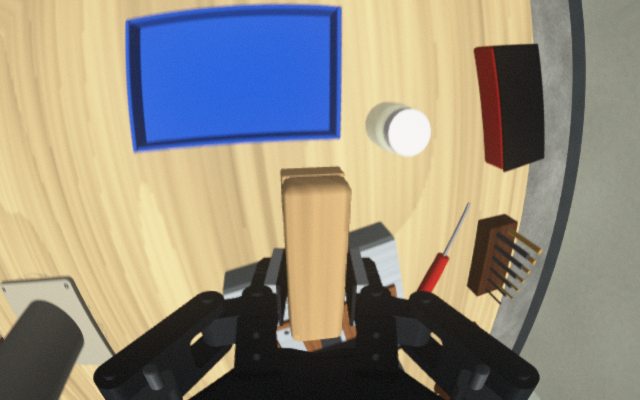

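Run:
```python
from h import *
s=sense()
P=np.array([wonz(c,45,s) for c in [(127,20),(341,7),(341,138),(134,152)]]);print(P.round(1).tolist(),P.mean(0),[np.linalg.norm(P[i]-P[i-1]).round(1) for i in range(4)])
for i,j in [(0,1),(3,2)]:
    d=P[j]-P[i];print(np.degrees(np.arctan2(d[1],d[0])))
print('jar top',wonz((409,132),75,s))
```

```text
[[338.6, 449.1, 45.0], [582.2, 426.7, 45.0], [569.3, 271.4, 45.0], [323.1, 293.2, 45.0]] [453.30311108 360.09990048  45.        ] [np.float64(156.7), np.float64(244.6), np.float64(155.8), np.float64(247.2)]
-5.276393167920801
-5.0821389641005545
jar top [643.3596412  276.63266136  75.        ]
```

```bash
python3 -m pendant '[[[0,-0.4,0,0],[0,-0.6,0,0],[0,-0.6,0,0],[0,-0.6,0,0],[0,-0.6,0,0],[0,-0.6,0.1,0],[0,-0.6,0.3,0],[0,-0.5,0.4,0],[0,-0.3,0.4,0],[0,-0.1,0.4,0]]]'
python3 - <<'E'
from h import *
s=sense();print(s['tcp_rot']);need(502,354,100,-5.3)
E
```

```text
time: 55.28
tool_pos: [513.7, 357.9, 222.8]
tcp_rot: [176.7, -10.3, -5.0]
ft_force: [0.8, 0.0, -0.2]
finger_gap: 29.5
[176.65744498 -10.34301545  -5.0407768 ]
total units [-1.66 -0.1   5.94] turn 0.06 | pos [513.7 357.9 222.8] yaw -5.04 F [ 0.8  0.  -0.2] gap 29.5 t 55.3
```

```bash
python3 -m pendant '[[[-0.1,0,0.5,0],[-0.2,0,0.6,0],[-0.2,0,0.7,0],[-0.2,0,0.7,0],[-0.2,0,0.7,0],[-0.2,0,0.7,0],[-0.2,0,0.7,0],[-0.2,0,0.6,0],[-0.1,0,0.4,0],[0,0,0.2,0]]]'
python3 - <<'E'
from h import *
s=sense();print(s['tcp_rot']);need(502,354,40,-5.3)
E
```

```text
time: 56.12
tool_pos: [498.0, 346.0, 87.6]
tcp_rot: [176.3, -10.0, -5.2]
ft_force: [-0.9, 0.6, -1.3]
finger_gap: 29.2
[176.32149486 -10.02015071  -5.16120882]
total units [-0.25 -0.57  2.34] turn 0.03 | pos [498.  346.   87.6] yaw -5.16 F [-0.9  0.6 -1.3] gap 29.2 t 56.1
```

```bash
python3 -m pendant '[[[-0.05,-0.1,0.3,0],[-0.05,-0.15,0.4,0],[0,-0.15,0.5,0],[0,-0.1,0.5,0],[0,0,0.4,0],[0,0,0.2,0],[0,0,0,0],[0,0,0,0],[0,0,0,0],[0,0,0,0]]]'
python3 - <<'E'
from h import *
s=sense();print(s['tcp_rot']);need(502,354,27,-5.3);save('w31',snapshot('wrist'))
E
```

```text
time: 56.95
tool_pos: [506.4, 352.8, 36.6]
tcp_rot: [176.3, -10.1, -5.2]
ft_force: [-0.3, 1.1, -0.6]
finger_gap: 29.7
[176.34057653 -10.06486595  -5.20809625]
total units [-0.31 -0.07  0.43] turn 0.02 | pos [506.4 352.8  36.6] yaw -5.21 F [-0.3  1.1 -0.6] gap 29.7 t 57.0
```

View pics/w31.png

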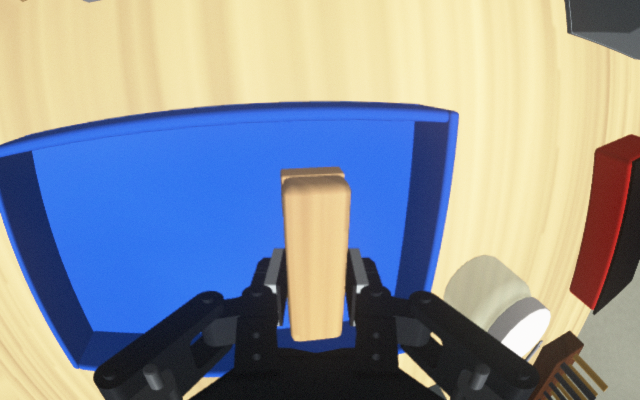

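```bash
python3 -m pendant '[[[-0.1,0,0.2,0],[0,0,0.2,0],[0,0,0.1,0],[0,0,0.05,0],[0,0,0,0],[0,0,0,0],[0,0,0,0],[0,0,0,0],[0,0,0,0],[0,0,0,0]]]'
python3 - <<'E'
from h import *
s=sense();need(502,354,24,-5.3)
E
```

```text
time: 57.83
tool_pos: [507.2, 352.8, 26.1]
tcp_rot: [176.5, -10.2, -5.2]
ft_force: [-0.4, -0.4, -0.3]
finger_gap: 29.3
total units [-0.28 -0.04  0.05] turn 0.02 | pos [507.2 352.8  26.1] yaw -5.22 F [-0.4 -0.4 -0.3] gap 29.3 t 57.8
```

```bash
python3 -m pendant '[[[0,0,0.1,0],[0,0,0.1,0],[0,0,0.1,0],[0,0,0,0],[0,0,0,0],[0,0,0,0],[0,0,0,0],[0,0,0,0],[0,0,0,0],[0,0,0,0]]]'
python3 - <<'E'
from h import *
s=sense();need(502,354,24,-5.3);save('w32',snapshot('wrist'))
E
```

```text
time: 58.67
tool_pos: [509.0, 353.0, 21.6]
tcp_rot: [176.5, -10.3, -5.2]
ft_force: [-1.5, -0.2, 3.4]
finger_gap: 28.9
total units [-0.33 -0.01 -0.18] turn 0.01 | pos [509.  353.   21.6] yaw -5.24 F [-1.5 -0.2  3.4] gap 28.9 t 58.7
```

View pics/w32.png

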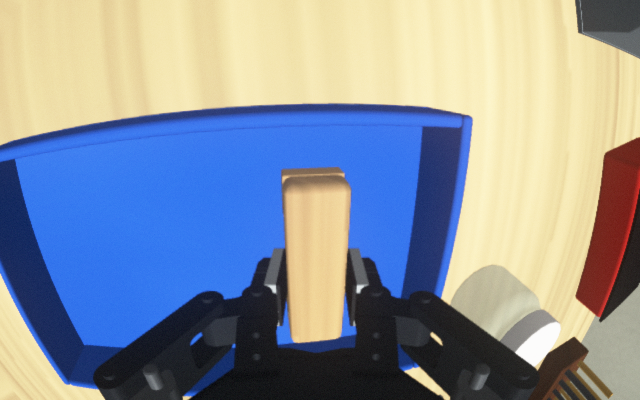

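Light contact with the tray floor, about 3 N. Releasing and lifting.

```bash
python3 -m pendant '[[[0,0,0,0],[0,0,0,0],[0,0,0,0],[0,0,0,0],[0,0,0,0],[0,0,-0.1,0],[0,0,-0.3,0],[0,0,-0.4,0],[0,0,-0.5,0],[0,0,-0.6,0]]]' 0.2
python3 -m pendant '[[[0,0,-0.6,0],[0,0,-0.7,0],[0,0,-0.7,0],[0,0,-0.7,0],[0,0,-0.7,0],[0,0,-0.7,0],[0,0,-0.7,0],[0,0.1,-0.7,0],[0,0.3,-0.6,0],[0,0.4,-0.5,0]]]'
python3 - <<'E'
from h import *
s=sense();print(s['tcp_rot']);needj(60,-80,260);save('w33',snapshot('wrist'))
E
```

```text
time: 59.55
tool_pos: [500.4, 354.4, 57.5]
tcp_rot: [176.3, -10.0, -5.2]
ft_force: [0.4, -0.0, 0.3]
finger_gap: 51.4
time: 60.38
tool_pos: [475.1, 353.2, 211.8]
tcp_rot: [177.0, -10.6, -5.2]
ft_force: [1.1, -0.5, 0.5]
finger_gap: 51.3
[176.97000034 -10.64570013  -5.17902384]
jig now 8.6 386.2 tcp_rot [177.  -10.6  -5.2]
total units [ 8.95 21.8   0.38] turn -3.36 | pos [475.1 353.2 211.8] yaw -5.18 F [ 1.1 -0.5  0.5] gap 51.3 t 60.4
```

View pics/w33.png

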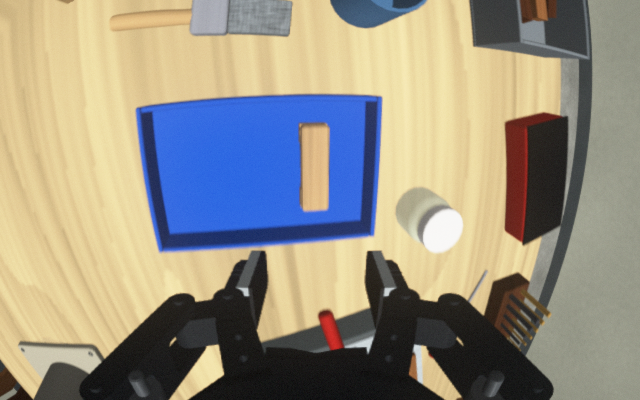

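```bash
python3 -m pendant '[[[0.1,0.3,-0.5,0],[0.2,0.4,-0.6,0],[0.2,0.5,-0.6,-0.1],[0.3,0.6,-0.5,-0.2],[0.3,0.6,-0.2,-0.2],[0.3,0.6,0,-0.2],[0.3,0.6,0,-0.2],[0.3,0.6,0,-0.2],[0.3,0.6,0,-0.2],[0.3,0.6,0,-0.2]]]'
python3 -m pendant '[[[0.3,0.6,0,-0.2],[0.3,0.6,0,-0.2],[0.3,0.6,0,-0.2],[0.3,0.6,0,-0.2],[0.3,0.6,0,-0.2],[0.3,0.6,0,-0.2],[0.3,0.6,0,-0.2],[0.3,0.6,0,-0.2],[0.3,0.6,0,-0.2],[0.3,0.6,0,-0.2]]]'
python3 - <<'E'
from h import *
needj(66,-10,230)
E
```

```text
time: 61.27
tool_pos: [512.7, 241.0, 293.3]
tcp_rot: [176.0, -10.8, 2.2]
ft_force: [0.0, -0.9, -0.7]
finger_gap: 51.0
time: 62.1
tool_pos: [585.1, 117.6, 324.8]
tcp_rot: [174.2, -10.2, 11.9]
ft_force: [0.2, 0.6, 0.8]
finger_gap: 50.9
jig now 75.2 134.8 tcp_rot [174.2 -10.2  11.9]
total units [-1.5   6.73  5.26] turn 0.37 | pos [585.1 117.6 324.8] yaw 11.88 F [0.2 0.6 0.8] gap 50.9 t 62.1
```

```bash
python3 -m pendant '[[[0,0.6,0,0.1],[0,0.6,0,0.1],[-0.1,0.6,0,0.1],[-0.1,0.6,0,0],[-0.2,0.6,0.2,0],[-0.2,0.6,0.4,0],[-0.2,0.6,0.6,0],[-0.2,0.6,0.7,0],[-0.1,0.5,0.7,0],[-0.1,0.3,0.7,0]]]'
python3 -m pendant '[[[-0.1,0.3,0.6,0],[-0.1,0.2,0.5,0],[0,0,0.4,0],[0,0,0.3,0],[0,0,0.2,0],[0,0,0,0],[0,0,0,0],[0,0,0,0],[0,0,0,0],[0,0,0,0]]]'
python3 - <<'E'
from h import *
needj(66,0,120);save('w34',snapshot('wrist'))
E
```

```text
time: 62.93
tool_pos: [593.2, -13.5, 274.1]
tcp_rot: [174.4, -10.9, 9.9]
ft_force: [0.3, -0.5, 0.4]
finger_gap: 51.3
time: 63.77
tool_pos: [597.5, -28.7, 231.1]
tcp_rot: [174.4, -10.8, 9.7]
ft_force: [-0.7, 0.1, -0.5]
finger_gap: 51.4
jig now 61.5 -11.3 tcp_rot [174.4 -10.8   9.7]
total units [-0.82 -1.1   5.42] turn -0.11 | pos [597.5 -28.7 231.1] yaw 9.7 F [-0.7  0.1 -0.5] gap 51.4 t 63.8
```

View pics/w34.png

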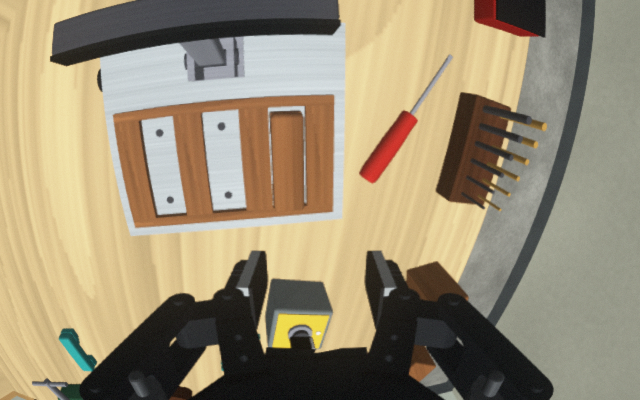

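Run:
```python
from h import *
s=sense()
im=cv2.imread('pics/w34.png');cv2.imwrite('pics/w34c.png',cv2.resize(im[95:220,230:340],None,fx=4.5,fy=4.5,interpolation=cv2.INTER_CUBIC))
P=np.array([wonz(c,88,s) for c in [(272,112),(302,113),(304,207),(274,209)]]);m=P.mean(0);d=m[:2]-O;print('jig',d@ex,d@ey,[np.linalg.norm(P[i]-P[i-1]).round(1) for i in range(4)])
```

```text
jig 61.81389989370718 1.9960279291180734 [np.float64(93.2), np.float64(26.7), np.float64(91.6), np.float64(29.5)]
```

View pics/w34c.png

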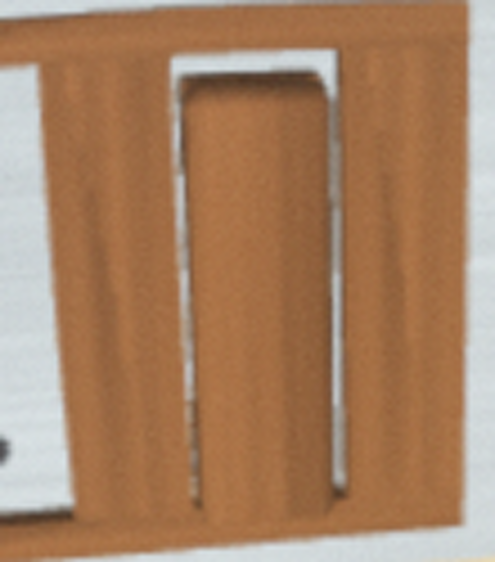

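```bash
python3 -m pendant '[[[-0.1,-0.1,0.4,0],[-0.1,-0.1,0.6,0],[-0.1,-0.1,0.7,0],[-0.1,-0.1,0.7,0],[-0.1,-0.1,0.7,0],[-0.1,-0.1,0.7,0],[-0.1,-0.1,0.6,0],[-0.1,-0.1,0.4,0],[0,-0.1,0.2,0],[0,0,0,0]]]'
python3 - <<'E'
from h import *
needj(64,0,95)
E
```

```text
time: 64.65
tool_pos: [597.5, -18.3, 117.1]
tcp_rot: [174.5, -10.7, 9.7]
ft_force: [0.3, 0.0, -0.2]
finger_gap: 51.0
jig now 63.3 -1.2 tcp_rot [174.5 -10.7   9.7]
total units [-0.17 -0.16  1.08] turn -0.11 | pos [597.5 -18.3 117.1] yaw 9.71 F [ 0.3  0.  -0.2] gap 51.0 t 64.7
```

```bash
python3 -m pendant '[[[-0.1,-0.1,0.3,-0.1],[-0.1,-0.1,0.4,0],[-0.1,0,0.3,0],[0,0,0.1,0],[0,0,0,0],[0,0,0,0],[0,0,0,0],[0,0,0,0],[0,0,0,0],[0,0,0,0]]]'
python3 - <<'E'
from h import *
needj(64,0,74);save('w35',snapshot('wrist'))
E
```

```text
time: 65.48
tool_pos: [597.4, -16.9, 95.0]
tcp_rot: [174.3, -10.9, 10.3]
ft_force: [-0.3, 0.1, 0.0]
finger_gap: 51.2
jig now 63.5 0.3 tcp_rot [174.3 -10.9  10.3]
total units [-0.17 -0.09  1.03] turn 0.01 | pos [597.4 -16.9  95. ] yaw 10.25 F [-0.3  0.1  0. ] gap 51.2 t 65.5
```

View pics/w35.png

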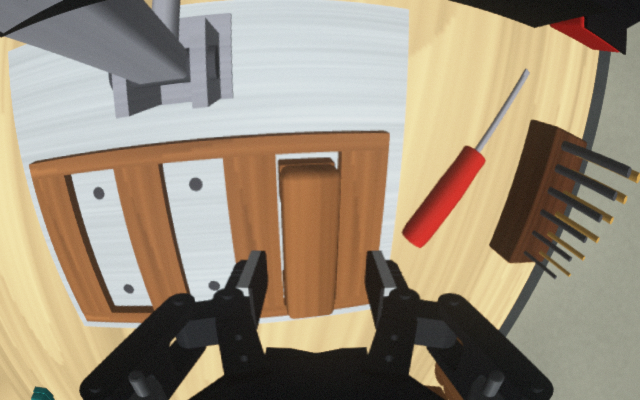

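```bash
python3 -m pendant '[[[-0.1,-0.1,0.2,0],[-0.1,0,0.3,0],[0,0,0.3,0],[0,0,0.1,0],[0,0,0,0],[0,0,0,0],[0,0,0,0],[0,0,0,0],[0,0,0,0],[0,0,0,0]]]'
python3 - <<'E'
from h import *
needj(64,0,74);save('w36',snapshot('wrist'))
E
```

```text
time: 66.37
tool_pos: [596.6, -16.7, 74.0]
tcp_rot: [174.3, -10.9, 10.3]
ft_force: [0.3, -0.0, -0.1]
finger_gap: 51.3
jig now 62.7 0.6 tcp_rot [174.3 -10.9  10.3]
total units [0.06 0.03 0.02] turn 0.01 | pos [596.6 -16.7  74. ] yaw 10.25 F [ 0.3 -0.  -0.1] gap 51.3 t 66.4
```

View pics/w36.png

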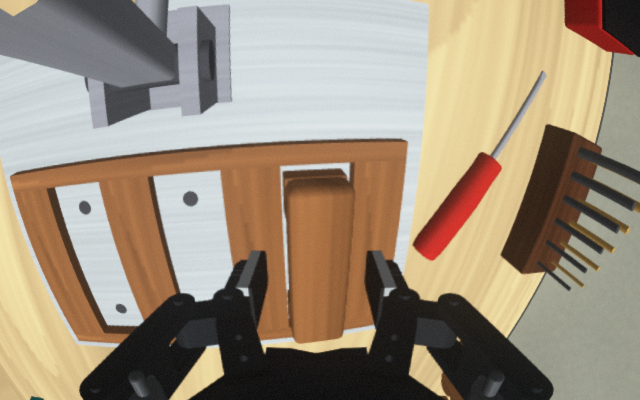

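```bash
python3 -m pendant '[[[0.05,0,-0.05,0],[0,0,0,0],[0,0,0,0],[0,0,0,0],[0,0,0,0],[0,0,0,0],[0,0,0,0],[0,0,0,0],[0,0,0,0],[0,0,0,0]]]' -1 50
python3 -m pendant '[[[0,0,-0.2,0],[0.05,0,-0.3,0],[0.05,0,-0.4,0],[0.05,0,-0.5,0],[0.05,0,-0.5,0],[0,0,-0.5,0],[0,0,-0.5,0],[0,0,-0.5,0],[0,0,-0.5,0],[0,0,-0.5,0]]]'
python3 -m pendant '[[[0,0,-0.5,0],[0,0,-0.5,0],[0,0,-0.5,0],[0,0,-0.5,0],[0,0,-0.5,0],[0,0,-0.5,0],[0,0,-0.5,0],[0,-0.1,-0.5,0],[0,-0.2,-0.4,0],[0,-0.3,-0.3,0]]]'
python3 - <<'E'
from h import *
print(sense()['tcp_rot']);need(399,360,270,-5.3);save('w37',snapshot('wrist'))
E
```

```text
time: 67.25
tool_pos: [598.0, -16.5, 76.2]
tcp_rot: [174.3, -11.0, 10.3]
ft_force: [-0.2, -0.3, 0.1]
finger_gap: 29.5
time: 68.08
tool_pos: [582.0, -9.4, 171.7]
tcp_rot: [174.3, -11.0, 10.3]
ft_force: [-0.2, 0.1, -0.6]
finger_gap: 29.3
time: 68.92
tool_pos: [558.9, 8.9, 274.4]
tcp_rot: [174.3, -11.1, 10.2]
ft_force: [-0.4, -0.0, -0.5]
finger_gap: 29.4
[174.25242714 -11.09940285  10.18095747]
total units [ -4.72 -18.53  -2.57] turn 3.38 | pos [558.9   8.9 274.4] yaw 10.18 F [-0.4 -0.  -0.5] gap 29.4 t 68.9
```

View pics/w37.png

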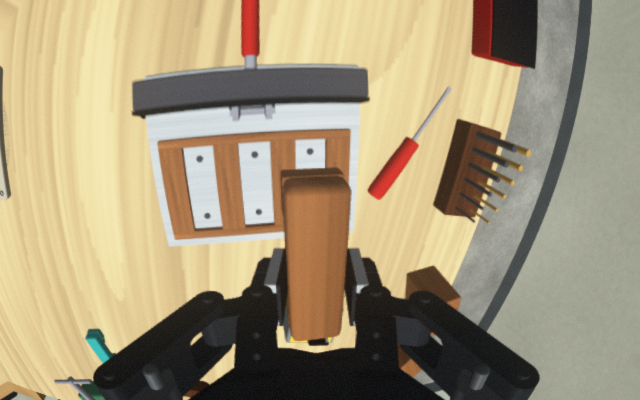

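```bash
python3 -m pendant '[[[0,-0.4,-0.1,0],[0,-0.6,-0.1,0],[-0.1,-0.6,-0.1,0.1],[-0.1,-0.6,-0.1,0.1],[-0.2,-0.6,-0.1,0.1],[-0.2,-0.6,-0.1,0.1],[-0.2,-0.6,-0.1,0.1],[-0.2,-0.6,-0.1,0.1],[-0.2,-0.6,-0.1,0.1],[-0.2,-0.6,-0.1,0.1]]]'
python3 -m pendant '[[[-0.2,-0.6,-0.1,0.2],[-0.2,-0.6,-0.1,0.2],[-0.2,-0.6,-0.1,0.2],[-0.2,-0.6,-0.1,0.2],[-0.2,-0.6,-0.1,0.2],[-0.2,-0.6,-0.1,0.2],[-0.2,-0.6,0,0.2],[-0.2,-0.6,0,0.2],[-0.2,-0.6,0,0.2],[-0.2,-0.6,0,0.2]]]'
python3 - <<'E'
from h import *
print(sense()['tcp_rot']);need(399,363,250,-5.3)
E
```

```text
time: 69.8
tool_pos: [507.1, 131.1, 274.3]
tcp_rot: [175.1, -11.1, 6.3]
ft_force: [0.6, 0.7, -0.5]
finger_gap: 29.4
time: 70.63
tool_pos: [453.6, 261.3, 262.9]
tcp_rot: [176.9, -11.2, -3.2]
ft_force: [0.5, -0.0, -1.0]
finger_gap: 29.8
[176.87007942 -11.22848174  -3.18793495]
total units [-3.08 -4.92 -0.22] turn 0.46 | pos [453.6 261.3 262.9] yaw -3.19 F [ 0.5 -0.  -1. ] gap 29.8 t 70.6
```

```bash
python3 -m pendant '[[[-0.3,-0.5,0,0.1],[-0.4,-0.6,0,0.1],[-0.4,-0.6,0,0.1],[-0.4,-0.6,0,0.1],[-0.4,-0.6,0,0],[-0.4,-0.6,0,0],[-0.4,-0.5,0.1,0],[-0.3,-0.4,0.3,0],[-0.2,-0.2,0.4,0],[-0.1,-0.1,0.4,0]]]'
python3 - <<'E'
from h import *
print(sense()['tcp_rot']);need(397,363,90,-5.3);save('w38',snapshot('wrist'))
E
```

```text
time: 71.47
tool_pos: [391.9, 369.0, 214.3]
tcp_rot: [177.1, -11.0, -4.8]
ft_force: [-0.1, -0.7, 0.1]
finger_gap: 29.3
[177.07093211 -10.99325895  -4.83724429]
total units [-0.91 -0.04  6.16] turn 0.1 | pos [391.9 369.  214.3] yaw -4.84 F [-0.1 -0.7  0.1] gap 29.3 t 71.5
```

View pics/w38.png

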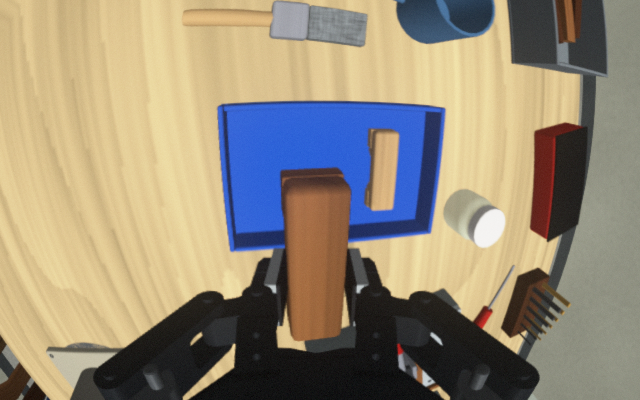

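```bash
python3 -m pendant '[[[-0.1,0,0.5,0.1],[-0.1,0,0.6,0],[-0.1,0,0.7,0],[-0.1,0,0.7,0],[-0.1,0,0.7,0],[-0.1,0,0.7,0],[-0.1,0,0.7,0],[-0.1,0,0.6,0],[0,0,0.4,0],[0,0,0.2,0]]]'
python3 - <<'E'
from h import *
print(sense()['tcp_rot']);need(397,363,40,-5.3)
E
```

```text
time: 72.35
tool_pos: [398.2, 353.7, 80.7]
tcp_rot: [176.8, -10.8, -5.7]
ft_force: [-0.1, 0.1, -1.0]
finger_gap: 29.5
[176.77710676 -10.76659574  -5.74285747]
total units [-0.48 -0.57  1.95] turn -0.1 | pos [398.2 353.7  80.7] yaw -5.74 F [-0.1  0.1 -1. ] gap 29.5 t 72.3
```

```bash
python3 -m pendant '[[[-0.1,-0.1,0.3,0],[-0.1,-0.15,0.4,0],[-0.1,-0.15,0.4,0],[0,-0.1,0.4,0],[0,0,0.4,0],[0,0,0.2,0],[0,0,0,0],[0,0,0,0],[0,0,0,0],[0,0,0,0]]]'
python3 - <<'E'
from h import *
print(sense()['tcp_rot']);need(397,363,27,-5.3);save('w39',snapshot('wrist'))
E
```

```text
time: 73.18
tool_pos: [402.3, 361.7, 33.3]
tcp_rot: [176.8, -10.8, -5.8]
ft_force: [-0.3, 0.9, -1.1]
finger_gap: 29.4
[176.80521352 -10.79745775  -5.81236622]
total units [-0.33 -0.05  0.26] turn -0.11 | pos [402.3 361.7  33.3] yaw -5.81 F [-0.3  0.9 -1.1] gap 29.4 t 73.2
```

View pics/w39.png

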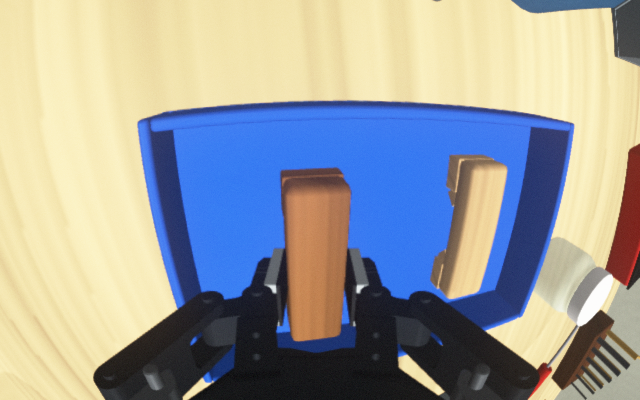

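```bash
python3 -m pendant '[[[-0.1,0,0.2,0],[0,0,0.15,0],[0,0,0.1,0],[0,0,0.05,0],[0,0,0,0],[0,0,0,0],[0,0,0,0],[0,0,0,0],[0,0,0,0],[0,0,0,0]]]'
python3 - <<'E'
from h import *
need(397,363,22,-5.3)
E
```

```text
time: 74.07
tool_pos: [403.1, 362.0, 24.1]
tcp_rot: [176.9, -10.9, -5.8]
ft_force: [0.3, 0.7, 1.1]
finger_gap: 29.3
total units [-0.32 -0.02  0.04] turn -0.12 | pos [403.1 362.   24.1] yaw -5.84 F [0.3 0.7 1.1] gap 29.3 t 74.1
```

```bash
python3 -m pendant '[[[0,0,0.1,0],[0,0,0.05,0],[0,0,0,0],[0,0,0,0],[0,0,0,0],[0,0,0,0],[0,0,0,0],[0,0,0,0],[0,0,0,0],[0,0,0,0]]]'
python3 -m pendant '[[[0,0,0,0],[0,0,0,0],[0,0,0,0],[0,0,0,0],[0,0,0,0],[0,0,-0.1,0],[0,0,-0.3,0],[0,0,-0.4,0],[0,0,-0.5,0],[0,0,-0.6,0]]]' 0.2
python3 -m pendant '[[[0,0,-0.6,0],[0,0,-0.7,0],[0,0,-0.7,0],[0,0,-0.7,0],[0,0,-0.7,0],[0,0,-0.7,0],[0,0.1,-0.7,0],[0,0.1,-0.7,0],[0,0.1,-0.6,0],[0,0,-0.3,0]]]'
python3 - <<'E'
from h import *
s=sense();print(s['tcp_rot']);save('w40',snapshot('wrist'));im=snapshot('scene');save('s40',cv2.resize(im[130:290,200:480],None,fx=2.8,fy=2.8,interpolation=cv2.INTER_CUBIC))
E
```

```text
time: 74.9
tool_pos: [404.0, 362.4, 22.7]
tcp_rot: [177.0, -11.0, -5.9]
ft_force: [-2.5, -1.6, 3.6]
finger_gap: 29.5
time: 75.73
tool_pos: [395.2, 363.3, 58.9]
tcp_rot: [176.7, -10.8, -5.8]
ft_force: [-0.0, -0.2, 0.1]
finger_gap: 51.3
time: 76.57
tool_pos: [369.6, 369.9, 205.4]
tcp_rot: [177.4, -11.2, -5.9]
ft_force: [-0.4, -0.1, 0.1]
finger_gap: 51.4
[177.39402509 -11.1935781   -5.85429164]
```

View pics/w40.png

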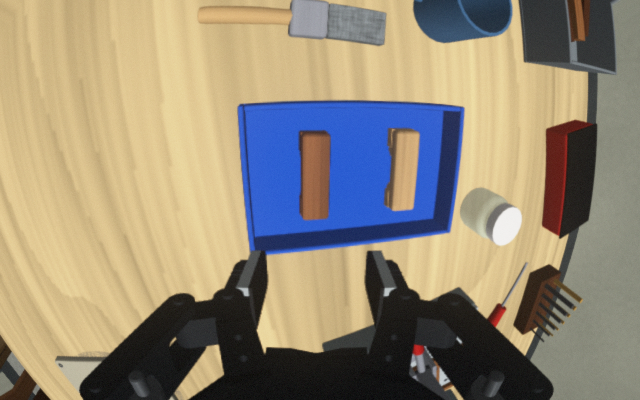

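View pics/s40.png

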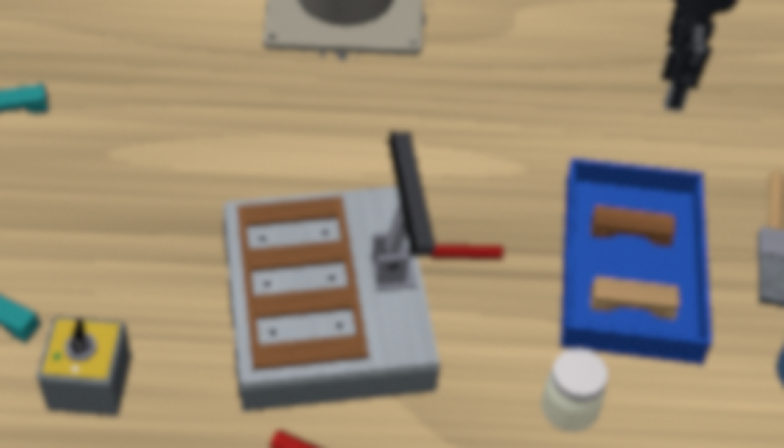

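Run:
```python
from h import *
s=sense();save('s41',snapshot('scene'))
t=np.radians(-5.3);tx=np.array([np.cos(t),np.sin(t)]);ty=np.array([-tx[1],tx[0]])
for c in [(314.5,175),(404,169)]:
    p=wonz(c,34,s);d=p[:2]-[454,358.5];print(p.round(1),'tray',d@tx,d@ty)
print(s['qd'].round(2))
```

```text
[401.5 366.   34. ] tray -52.95638553736111 2.5791417534611205
[504.6 358.   34. ] tray 50.41589566481154 4.158464144363702
[-0.38  1.81  1.99 -0.07 -1.46  0.07]
```

View pics/s41.png

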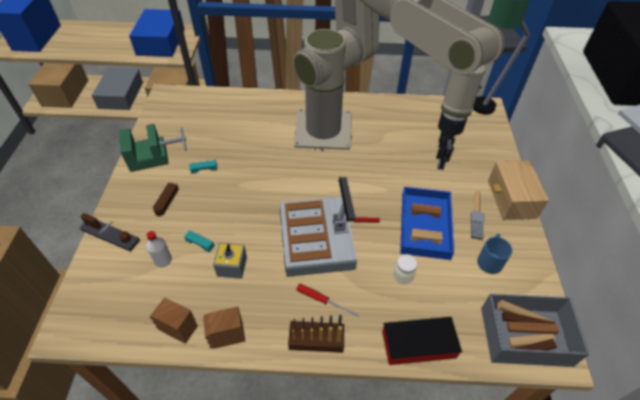

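The last scene view has the brown pull at (426,210) and the light pull at (427,236), both in the tray. The clamp is open, the key is at run, and no bystander has moved. No other wooden pull is on the bench.

```bash
python3 -c "
from bench import *
print(hand_in())"
```

```text
the job is handed in; nothing more can be done
None
```

I finished the whole sequence and handed the job in at about 77 s of the 210 s allowed; no verdict was reported.

- **Pulls:** Only two wooden pulls were present, one light and one brown. I left the two turquoise look-alikes alone. The light pull went in lane 1 and the brown in lane 3.
- **Clamp and key:** I swung the clamp shut and turned the gripped key 62° (about 1.09 rad) clockwise. I held it there for about 1.7 s, then let it spring back. The clamp stayed shut for nearly 5 s more before I opened it fully.
- **Last checks:**
  - Both pulls stand on their feet in the tray, about 53 and 50 mm either side of centre along its x and within 5 mm of centre across it.
  - The clamp is fully open with the handle level, the key is on the white mark, and the bystanders look unmoved.
  - The gripper is clear at about 205 mm.
- **Less certain:**
  - **Key angle:** I judged it from the gripper's yaw and the wrist torque (0.16–0.19 N m), not from a direct reading.
  - **Tool tilt:** the tool tilted gradually to about 11° during the run, and a move cannot correct that. The pulls were therefore set down slightly tilted, but both settled flat.

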